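Scan test coupons and rack them for dispatch

ROBOT

A 6-joint arm with a two-finger parallel gripper is mounted at the origin on the work surface. World frame = base frame: x ahead of the robot, y to its left, z up, the work surface at z = 0. Lengths are in m, angles in rad, forces in N, time in s.
With the tool pointing down it reaches from about 0.375 to 0.975 m from the base axis. Payload 3.8 kg.
Tool frame: the origin (TCP) lies on the centre line of the jaws, within the pads' length; the fingertips stand 22 mm ahead of it and the grasp point (between the pads) lies 3 mm ahead of it; z points along the fingers, x is the direction in which the jaws open and shut, and the axes are right-handed (so a half turn about z gives the same grasp; the last joint's range is limited). The gripper opens to 85 mm and grips with 20 to 120 N. Pads are 22 mm wide; open, the fingers measure 114 mm over their backs; the gripper's body (76 mm by 85 mm) begins 54 mm behind the grasp point. The pads swing forward as they close: fully open they stand 13 mm farther back than shut.
Start: joints at [1.313, 0.264, 1.604, -0, 1.274, -0.037], TCP at [0.148, 0.659, 0.253] pointing down, gripper open.
Joint ranges: [-2.63, 2.63], [-0.94, 2.18], [0.31, 2.57], [-1.31, 4.45], [0, 2.66], [-2.55, 2.55]. Speed limits (rad/s): [2.57, 2.57, 3.14, 3.14, 3.14, 3.14].

INTERFACE

Orientations are given as a rotation vector (axis times angle).
In Python, from workcell import bot, viewer gives the robot as it stands.
- The arm moves only by the tool move_arm, never from a script. Its argument "series" is text: rows parted by semicolons, each of 7 numbers parted by spaces: the turn, a rotation vector about the tool's x, y, z scaled (see below), then the shift along the tool's x, y, z scaled (see below), then the opening, from -1 (shut) to 1 (fully open). A call has exactly 8 rows; each row is the pose to reach, as a shift and turn from the pose commanded when the call began, along the tool's axes at that moment; what a row does not reach only later rows make up. The controller multiplies each number of a shift by 100 mm and each number of a turn by 120 degrees. A row lasts 1/10 s, in which the tool goes at most 50 mm and 8.59 degrees, less where a joint would pass 70% of its speed; a pose out of reach is approached as far as the arm can. A call with a number of a shift or a turn outside -1 to 1 is refused whole. A call with a gripper value outside its range is refused whole. The fingers move at their own pace and stop on an object; "squeeze" is the grip in N (left out, the last holds). Time passes only in rows, so rows that repeat a pose let the fingers close, or fill a call up. It gives the time, the measured TCP pose, the force and the opening at its end, in the units of the state.
- bot.read_state(): the state, without advancing time (a new reading comes with each control period).
- viewer.read_camera(name): name is "scene" or "top" or "wrist"; returns a dict with "pixels" (400x640x3 uint8, red, green, blue), "K" (3x3 intrinsics, pixels), "dist" ([k1, k2, p1, p2, k3] as OpenCV has them; the pictures are not rectified), "world_to_cam" (4x4, takes a point from world to camera coordinates); the wrist camera has in their place "mount" (4x4, takes a point from camera to tool coordinates, whose origin is the TCP and whose axes are the tool frame's). Camera axes: x right, y up, looking along -z (the intrinsics and any distortion apply to the point x, -y, -z); pixel columns grow to the right and rows downward; lengths in m; the calibration is good to about 2 mm. A picture is of the moment at which its call begins: read the wrist's pose just before it. There is no depth.
- bot.finish_job(): hands the job in, once; it reports no verdict.
The state is a dict: "time": time; "q": joint angles; "joint_vel": joint speeds; "joint_torque": joint torques, N m; "tool_pos": TCP position; "tcp_rot": TCP orientation; "wrist_force": force on the tool from outside, world axes, zero at the start; "torque": the same for the moment, N m; "width": opening from 0.0 (shut) to 1.0 (fully open).
Only numpy, scipy, OpenCV 4.12 (cv2) and the standard library are available. Lean on these libraries where they do the work, as an engineer would, in place of code of your own. Each camera call takes 0.05 s, during which the arm holds its last target.

TASK

Log the test coupons on this inspection bench: stand every coupon holder upright in a pocket of the black scan nest, fully down and let go, and with all of them there squeeze the scanner's orange trigger right in and let it spring back. Then move all the holders to the blue outgoing tray, each upright and fully down in a pocket of its own. There may be three or four holders; leave the jar, the screwdriver and the loupe where they are.

Things in the scene. Friction and masses are not known exactly. Their poses are not given: they have to be found in the camera images.
- coupon_a: Coupon holder, one of five alike (absent ones read None): a pale upright plate 10 mm thick (along x), 36 mm wide (y), with black windows, in the middle of a steel foot 34 mm (x) by 40 mm (y) by 12 mm high. 66 mm tall in all, about 150 g. Origin: centre of the foot's underside; z up the plate. Same after a half turn. Grip the plate across its 10 mm, from above.
- coupon_b: Coupon holder, one of five alike (absent ones read None): a pale upright plate 10 mm thick (along x), 36 mm wide (y), with black windows, in the middle of a steel foot 34 mm (x) by 40 mm (y) by 12 mm high. 66 mm tall in all, about 150 g. Origin: centre of the foot's underside; z up the plate. Same after a half turn. Grip the plate across its 10 mm, from above.
- coupon_c: Coupon holder, one of five alike (absent ones read None): a pale upright plate 10 mm thick (along x), 36 mm wide (y), with black windows, in the middle of a steel foot 34 mm (x) by 40 mm (y) by 12 mm high. 66 mm tall in all, about 150 g. Origin: centre of the foot's underside; z up the plate. Same after a half turn. Grip the plate across its 10 mm, from above.
- coupon_d: Coupon holder, one of five alike (absent ones read None): a pale upright plate 10 mm thick (along x), 36 mm wide (y), with black windows, in the middle of a steel foot 34 mm (x) by 40 mm (y) by 12 mm high. 66 mm tall in all, about 150 g. Origin: centre of the foot's underside; z up the plate. Same after a half turn. Grip the plate across its 10 mm, from above.
- coupon_e: Coupon holder, one of five alike (absent ones read None): a pale upright plate 10 mm thick (along x), 36 mm wide (y), with black windows, in the middle of a steel foot 34 mm (x) by 40 mm (y) by 12 mm high. 66 mm tall in all, about 150 g. Origin: centre of the foot's underside; z up the plate. Same after a half turn. Grip the plate across its 10 mm, from above.
- nest: Scan nest: fixed black rack before the scanner's window, 54 mm (x) by 216 mm (y), with four pockets in a row along y, one foot to each: 38 mm (x) by 44 mm (y) inside, floor 4 mm and wall tops 14 mm above the bench, walls 8 mm thick. Origin: centre of its underside.
- tray: Outgoing tray: fixed rack of just the same shape and sizes as the nest, blue walls and grey floor. Origin: centre of its underside.
- nest_slot0 (a point): Centre of the floor of pocket 0 of the scan nest (4 mm above the bench); axes as the rack's: a holder seated there has its x along this x, either way round.
- nest_slot1 (a point): Centre of the floor of pocket 1 of the scan nest (4 mm above the bench); axes as the rack's: a holder seated there has its x along this x, either way round.
- nest_slot2 (a point): Centre of the floor of pocket 2 of the scan nest (4 mm above the bench); axes as the rack's: a holder seated there has its x along this x, either way round.
- nest_slot3 (a point): Centre of the floor of pocket 3 of the scan nest (4 mm above the bench); axes as the rack's: a holder seated there has its x along this x, either way round.
- tray_slot0 (a point): Centre of the floor of pocket 0 of the outgoing tray (4 mm above the bench); axes as the rack's: a holder seated there has its x along this x, either way round.
- tray_slot1 (a point): Centre of the floor of pocket 1 of the outgoing tray (4 mm above the bench); axes as the rack's: a holder seated there has its x along this x, either way round.
- tray_slot2 (a point): Centre of the floor of pocket 2 of the outgoing tray (4 mm above the bench); axes as the rack's: a holder seated there has its x along this x, either way round.
- tray_slot3 (a point): Centre of the floor of pocket 3 of the outgoing tray (4 mm above the bench); axes as the rack's: a holder seated there has its x along this x, either way round.
- scanner: White pistol scanner clamped on its side in a fixed cradle; top at 72 mm. Origin: on the bench under its barrel; x points the way it looks (to the nest), z up. Its pistol grip lies level and runs to -y: x from -29 to -1 mm, y from -120 to -20 mm, z from 34 to 66 mm. The orange trigger lies on the +x side of the grip.
- trigger_pad (a point): Middle of the orange trigger's front face, where a finger presses, 50 mm above the bench; x points out of the face. A bar 70 mm long (y), 8 mm thick, 24 mm high, hinged at its barrel end on an upright axis 57 mm from here. Front of the trigger to back of the grip: 55 mm at rest, 38 mm fully squeezed.
- squeeze (a point): Point fixed to the scanner, 55 mm above the bench, midway between the back of the grip and the front of the fully squeezed trigger: a gripper centred here and closing along the scanner's x squeezes the trigger fully. Axes as the scanner's.
- trigger (a joint): Angle of the trigger: 0 released, 0.30 rad fully squeezed; sprung, it returns by itself (about 3 N at the start, 8 N at the end).
- swab_jar: Closed glass jar with a blue cap, 48 mm across, 70 mm tall; a bystander. Origin: centre of its underside.
- driver: Red-handled screwdriver lying on the bench, 150 mm long along its x; a bystander.
- loupe: Dark steel loupe, a cylinder 44 mm across, 28 mm tall; a bystander. Origin: centre of its underside.
Not all that is in view belongs to the job. What is shaped like the coupon_e but turquoise is not meant. What is shaped like the coupon_c but turquoise is not meant.

How it is judged:
By the outcome, as a careful person would: the job done as asked, in the order asked, and still so for the second after the job is handed in, with the robot touching nothing.
Of coupon_a, coupon_b, coupon_c, coupon_d, coupon_e only 3 to 4 are there at a start; the rules pass over those that are not, and their reading is None.
At some moment in a run one of coupon_a, coupon_b, coupon_c, coupon_d, coupon_e may be knocked a few centimetres aside while the robot is not near it.
Once in a run the grip may slacken for a moment while it holds something.
It also fails if it takes over 210 s, if anything falls off the work surface, if the arm or the gripper's body presses on something with over 40 N, if the wrist force passes 120 N, or if a joint passes its speed limit or range.

## Working session

There is one attempt and no reset: what is moved stays moved. The work goes in short steps, Python scripts to look and compute and a tool call to move; the robot and the scene stay as the last step left them, time stands still between calls to the robot, and variables do not carry over. Pictures are saved under pics/ and viewed, and the job is handed in when it is done.

Besides the shell and the picture viewer there is one more tool, called after "Call:" by a JSON object that holds its "name" and its "arguments". move_arm: Moves the arm, as the interface text tells. Its arguments: {"type":"object","properties":{"series":{"type":"string"},"squeeze":{"type":"number"}},"required":["series"]}

```bash
ls; mkdir -p pics
cat > h.py <<'E'
import numpy as np, cv2
from scipy.spatial.transform import Rotation as R
from workcell import bot, viewer
def snap(name,fn):
    s=bot.read_state(); c=viewer.read_camera(name)
    cv2.imwrite('pics/'+fn,c['pixels'][:,:,::-1]); return s,c
E
python3 - <<'E'
from h import *
import pickle
d={}
for n in ['scene','top','wrist']:
    s,c=snap(n,n+'0.png'); d[n]=(s,c)
    print(n,c['K'].tolist(),c['dist'],c.get('world_to_cam',c.get('mount')))
print(s)
pickle.dump(d,open('d0.pkl','wb'))
E
```

```text
pics
scene [[452.4788700629033, 0.0, 311.8569185492151], [0.0, 452.4788700629033, 196.42010636123584], [0.0, 0.0, 1.0]] [0.03869994 0.         0.         0.         0.        ] [[ 0.8255893   0.56422053  0.00758312 -0.44927193]
 [-0.45349517  0.65545497  0.60392128  0.21761894]
 [ 0.33577439 -0.50202986  0.79700789 -1.38597824]
 [ 0.          0.          0.          1.        ]]
top [[516.4146976880498, 0.0, 320.35097748292037], [0.0, 516.4146976880498, 199.8126336354627], [0.0, 0.0, 1.0]] [-0.17059527  0.          0.          0.          0.        ] [[-0.01051622 -0.99991705  0.0074369  -0.01635857]
 [ 0.98953978 -0.00933639  0.14395781 -0.56914964]
 [-0.14387644  0.008873    0.98955588 -1.35785916]
 [ 0.          0.          0.          1.        ]]
wrist [[302.3950629314938, 0.0, 321.45496629978794], [0.0, 302.3950629314938, 196.00002362579215], [0.0, 0.0, 1.0]] [0.00966207 0.         0.         0.         0.        ] [[ 9.99999251e-01 -3.98052813e-04 -1.15758108e-03  4.30181408e-04]
 [-7.34054562e-04 -9.51757460e-01 -3.06850451e-01 -7.74087009e-02]
 [-9.79593746e-04  3.06851071e-01 -9.51757039e-01 -1.21135792e-01]
 [ 0.00000000e+00  0.00000000e+00  0.00000000e+00  1.00000000e+00]]
{'time': 0.1, 'q': array([ 1.31307483e+00,  2.64704631e-01,  1.60524775e+00, -4.82091491e-05,
        1.27374275e+00, -3.68981249e-02]), 'joint_vel': array([ 0.00072684, -0.00175551, -0.00217664, -0.00099404,  0.00157756,
        0.00095682]), 'joint_torque': array([-3.82649678e-04, -5.16703320e+01, -3.68588984e+01, -8.49582830e-05,
        6.24072942e-03, -1.25950825e-05]), 'tool_pos': array([0.14770087, 0.65799243, 0.25206287]), 'tcp_rot': array([ 2.4516684 ,  1.96235062, -0.00260854]), 'wrist_force': array([ 0.08180216,  0.13579841, -0.23302582]), 'torque': array([-0.00127136,  0.03578442, -0.00020943]), 'width': 1.00334632069633}
```

View pics/scene0.png

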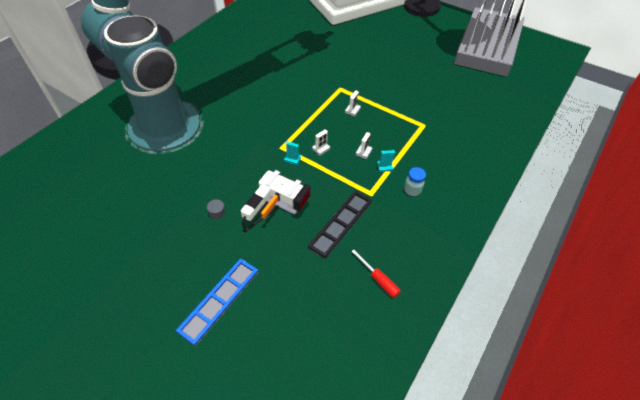

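View pics/top0.png

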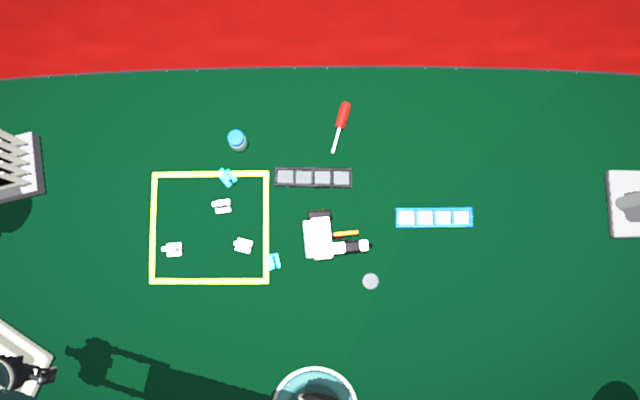

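View pics/wrist0.png

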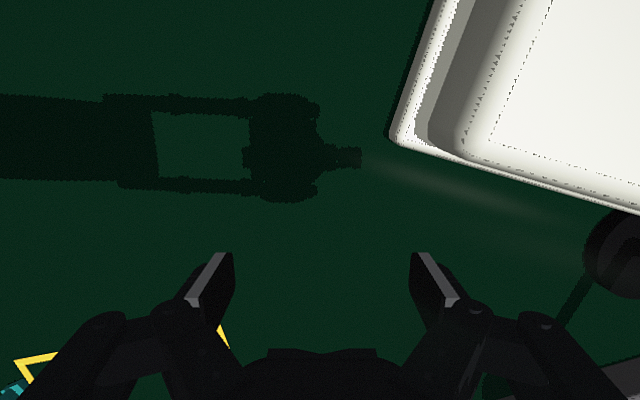

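Three pale holders are in view: top (222,206), (173,250) and (243,246). Two turquoise decoys are at top (228,177) and (274,262). The rack of plates at the far left is background. I'll check this in enlarged crops.

Run:
```python
import cv2
t=cv2.imread('pics/top0.png'); s=cv2.imread('pics/scene0.png')
cv2.imwrite('pics/t_a.png',cv2.resize(t[160:290,140:290],None,fx=5,fy=4.5*5/4.5*0+4.6,interpolation=cv2.INTER_CUBIC)[:600])
cv2.imwrite('pics/t_b.png',cv2.resize(t[150:300,270:480],None,fx=3.8,fy=3.8,interpolation=cv2.INTER_CUBIC))
cv2.imwrite('pics/s_a.png',cv2.resize(s[80:230,230:430],None,fx=4,fy=4,interpolation=cv2.INTER_CUBIC))
```

```text
(no output)
```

View pics/t_a.png

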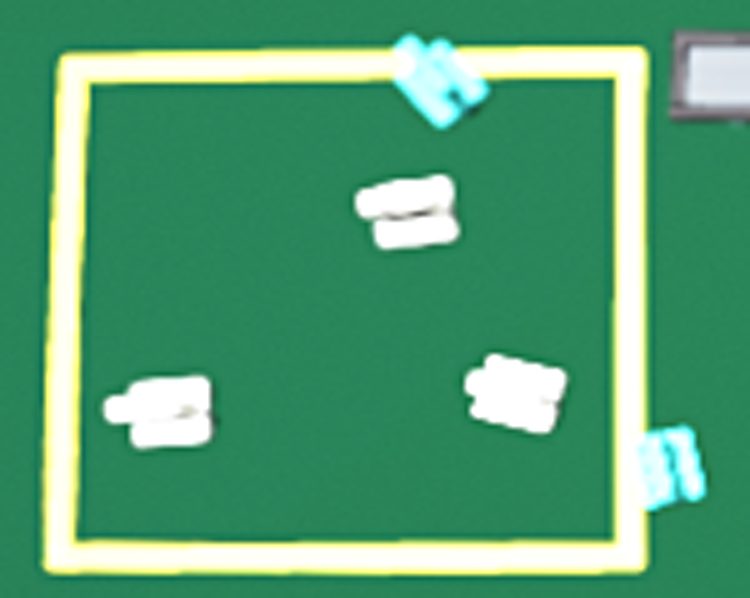

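View pics/t_b.png

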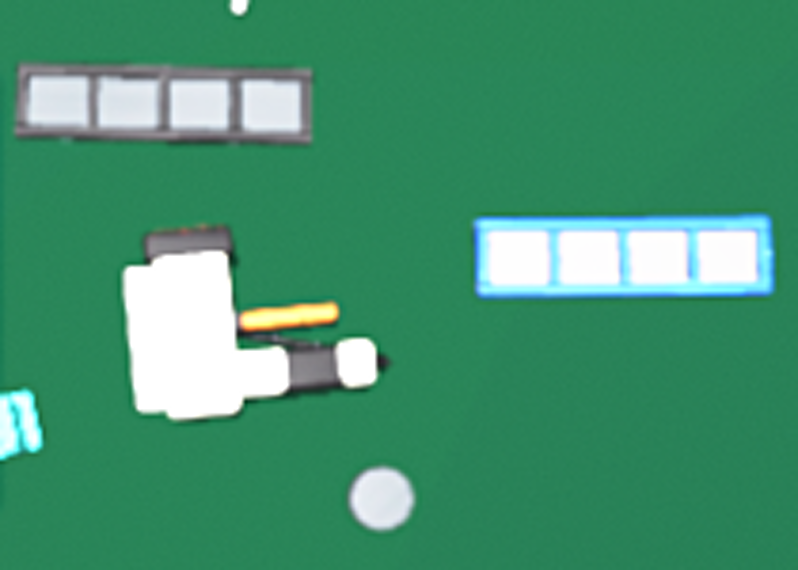

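View pics/s_a.png

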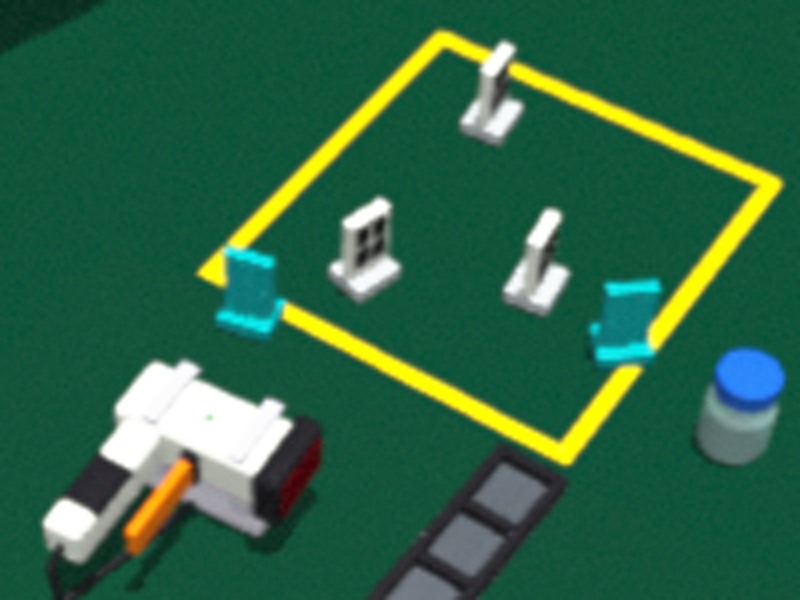

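The three pale upright holders are confirmed by shape and colour, with a turquoise pair just outside the yellow square. Next, rough positions from the top view.

```bash
cat >> h.py <<'E'
import pickle
def w2c(s,c):
    if 'world_to_cam' in c: return c['world_to_cam']
    T=np.eye(4);T[:3,:3]=R.from_rotvec(s['tcp_rot']).as_matrix();T[:3,3]=s['tool_pos']
    return np.linalg.inv(T@c['mount'])
def pix2w(s,c,px,z):
    px=np.array(px,float).reshape(-1,1,2)
    u=cv2.undistortPoints(px,c['K'],c['dist']).reshape(-1,2)
    M=np.linalg.inv(w2c(s,c)); d=np.c_[u[:,0],-u[:,1],-np.ones(len(u))]@M[:3,:3].T; o=M[:3,3]
    return o+d*((np.asarray(z)-o[2])/d[:,2])[:,None]
def w2pix(s,c,P):
    P=np.atleast_2d(P); W=w2c(s,c); p=P@W[:3,:3].T+W[:3,3]
    p=p*[1,-1,-1]
    return cv2.projectPoints(p,np.zeros(3),np.zeros(3),c['K'],c['dist'])[0].reshape(-1,2)
E
python3 - <<'E'
from h import *
np.set_printoptions(precision=4,suppress=True)
d=pickle.load(open('d0.pkl','rb'))
s,c=d['top']
def p(n,px,z): print(n,pix2w(s,c,px,z).tolist() if 0 else pix2w(s,c,px,z)[:,:2])
# crops: t_a px = 140+x/5, 160+y/4.6
A=lambda x,y:(140+x/5,160+y/4.6)
B=lambda x,y:(270+x/3.8,150+y/3.8)
p('holder ft',[A(415,235),A(172,430),A(510,412)],0.012)
p('holder tops ends', [A(368,203),A(445,190),A(118,410),A(200,400)],0.066)
p('nest corners',[B(20,66),B(312,70),B(311,142),B(16,136)],0.014)
p('tray corners',[B(475,219),B(771,216),B(773,292),B(477,297)],0.014)
p('trigger',[B(240,321),B(337,312)],0.062)
p('loupe',[B(382,498)],0.028)
p('jar,driver',[(237,138)],0.07)
p('driver',[(346,103),(333,152)],0.01)
p('turq',[A(440,80),A(680,465)],0.03)
M=np.linalg.inv(c['world_to_cam']);print(M[:3,3])
E
```

```text
holder ft [[0.5442 0.2478]
 [0.4272 0.3825]
 [0.4375 0.1938]]
holder tops ends [[0.5564 0.2637]
 [0.5636 0.2222]
 [0.4365 0.3974]
 [0.4422 0.3526]]
nest corners [[ 0.6656  0.1026]
 [ 0.6606 -0.1119]
 [ 0.607  -0.1101]
 [ 0.6135  0.1054]]
tray corners [[ 0.5491 -0.2288]
 [ 0.5489 -0.4502]
 [ 0.4926 -0.4489]
 [ 0.4921 -0.2286]]
trigger [[ 0.473  -0.0548]
 [ 0.4785 -0.1225]]
loupe [[ 0.3487 -0.1549]]
jar,driver [[0.7366 0.2028]]
driver [[ 0.8534 -0.0988]
 [ 0.7091 -0.0593]]
turq [[0.6356 0.2322]
 [0.405  0.099 ]]
[ 0.3677 -0.0096  1.4257]
```

```bash
cat >> h.py <<'E'
def plan(pos,yaw,op=None):
    """yaw deg: world angle of tool x, tool down. prints delta in tool units"""
    s=bot.read_state(); Rc=R.from_rotvec(s['tcp_rot']); y=np.radians(yaw)
    Rt=R.from_matrix(np.array([[np.cos(y),np.sin(y),0],[np.sin(y),-np.cos(y),0],[0,0,-1]]))
    turn=np.degrees((Rc.inv()*Rt).as_rotvec())/120
    sh=Rc.inv().apply(np.array(pos)-s['tool_pos'])/.1
    x=Rc.as_matrix()[:,0]
    print('t',round(s['time'],2),'pos',s['tool_pos'].round(4),'yaw',round(np.degrees(np.arctan2(x[1],x[0])),2),'w',round(s['width'],3),'F',s['wrist_force'].round(1))
    print(' turn',turn.round(4),'shift',sh.round(4), 'calls',np.abs(sh).max().round(2))
E
python3 -c "
from h import *
plan([.5,.28,.27],0)"
```

```text
t 0.15 pos [0.1477 0.6581 0.2522] yaw 77.35 w 0.998 F [-0.   0.4 -0.3]
 turn [5.000e-04 7.000e-04 6.446e-01] shift [-2.9179  4.2655 -0.1728] calls 4.27
```

Call:
{"name": "move_arm", "arguments": {"series": "0 0 0.07 -0.08 0.12 0 1; 0 0 0.14 -0.17 0.25 0 1; 0 0 0.21 -0.25 0.37 0 1; 0 0 0.28 -0.34 0.5 0 1; 0 0 0.35 -0.42 0.62 0 1; 0 0 0.42 -0.51 0.75 0 1; 0 0 0.49 -0.6 0.87 0 1; 0 0 0.55 -0.68 1 0 1"}}

```text
time: 0.95
tool_pos: [0.2307, 0.5696, 0.2528]
tcp_rot: [3.126, 0.302, -0.001]
wrist_force: [0.0, 0.1, 1.2]
width: 1.003
```

```bash
python3 -c "
from h import *
plan([.5,.28,.27],0)"
```

```text
t 0.95 pos [0.2307 0.5696 0.2528] yaw 11.03 w 1.003 F [0.  0.1 1.2]
 turn [0.0004 0.0002 0.092 ] shift [ 2.089   3.3577 -0.1705] calls 3.36
```

Call:
{"name": "move_arm", "arguments": {"series": "0 0 0.03 0.08 0.12 0 1; 0 0 0.06 0.16 0.25 0 1; 0 0 0.09 0.25 0.37 0 1; 0 0 0.09 0.31 0.5 0 1; 0 0 0.09 0.4 0.62 0 1; 0 0 0.09 0.48 0.75 0 1; 0 0 0.09 0.55 0.87 0 1; 0 0 0.09 0.62 1 0 1"}}

```text
time: 1.75
tool_pos: [0.3117, 0.4837, 0.2533]
tcp_rot: [-3.142, -0.016, 0.0]
wrist_force: [-0.0, -0.2, 0.6]
width: 1.001
```

Call:
{"name": "move_arm", "arguments": {"series": "0 0 0 0.1 0.12 -0.02 1; 0 0 0 0.22 0.25 -0.04 1; 0 0 0 0.34 0.37 -0.06 1; 0 0 0 0.46 0.5 -0.08 1; 0 0 0 0.57 0.62 -0.1 1; 0 0 0 0.7 0.75 -0.12 1; 0 0 0 0.82 0.87 -0.15 1; 0 0 0 0.95 1 -0.17 1"}}

```text
time: 2.55
tool_pos: [0.4078, 0.3845, 0.2707]
tcp_rot: [-3.141, -0.015, -0.0]
wrist_force: [-0.8, -0.2, -0.2]
width: 1.002
```

```bash
python3 -c "
from h import *
s,c=snap('wrist','w1.png');pickle.dump((s,c),open('w1.pkl','wb'))
plan([.5,.28,.27],0)"
```

```text
t 2.6 pos [0.4098 0.3829 0.2711] yaw 0.49 w 0.998 F [ 1.7 -1.2  1.3]
 turn [ 0.0005 -0.0012  0.0041] shift [0.8929 1.0362 0.0138] calls 1.04
```

View pics/w1.png

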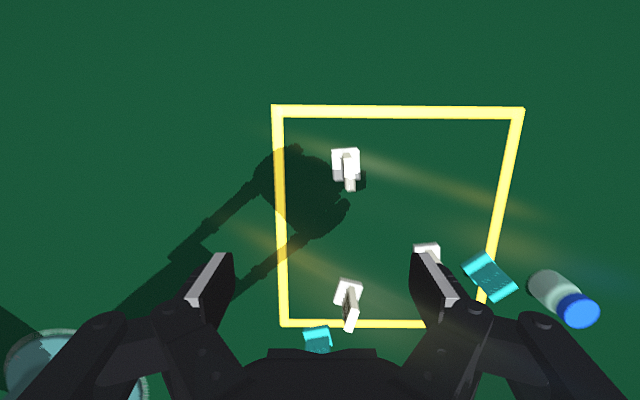

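```bash
cat >> h.py <<'E'
def crop(src,dst,x0,y0,w,h,f):
    im=cv2.imread('pics/'+src)[y0:y0+h,x0:x0+w]
    cv2.imwrite('pics/'+dst,cv2.resize(im,None,fx=f,fy=f,interpolation=cv2.INTER_CUBIC))
E
python3 -c "
from h import *
crop('w1.png','w1a.png',310,130,80,70,8)
crop('w1.png','w1b.png',320,265,60,75,8)
"
```

```text
(no output)
```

View pics/w1a.png

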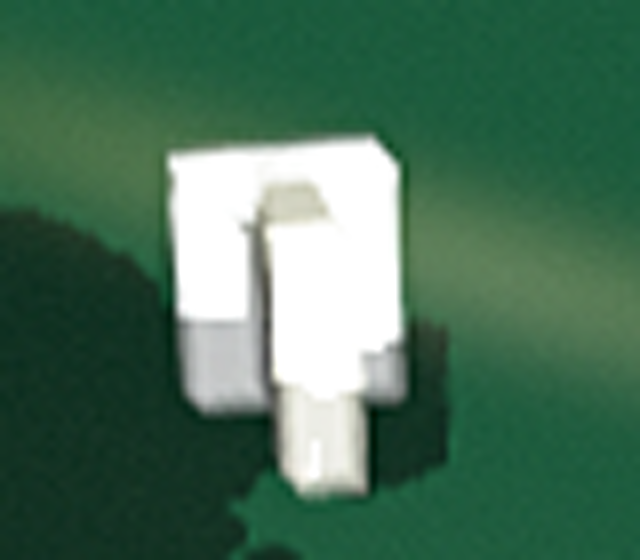

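View pics/w1b.png

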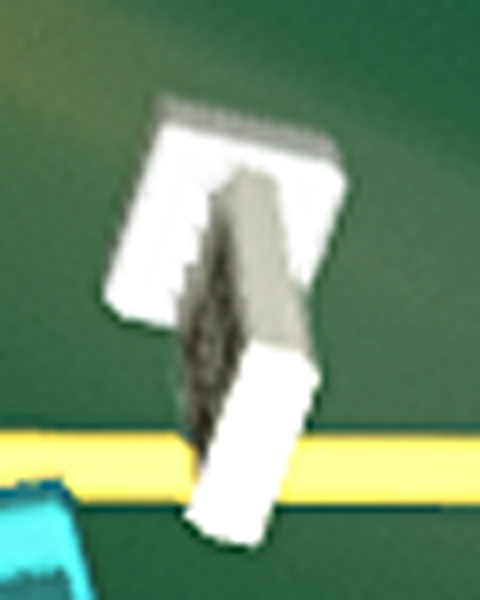

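```bash
cat >> h.py <<'E'
from scipy.optimize import least_squares
MOD=dict(ftl=(-17,20,12),ftr=(17,20,12),fbr=(17,-20,12),fbl=(-17,-20,12),ptl=(-5,18,66),ptr=(5,18,66),pbr=(5,-18,66),pbl=(-5,-18,66),
 gtl=(-17,20,0),gtr=(17,20,0),gbr=(17,-20,0),gbl=(-17,-20,0))
def fit(s,c,obs,z0=0,x0=None,mod=MOD):
    """obs name->pixel. returns x,y,yaw deg"""
    P=np.array([mod[k] for k in obs])/1000.; px=np.array(list(obs.values()),float)
    if x0 is None:
        g=pix2w(s,c,px.mean(0),P[:,2].mean()+z0)[0]; x0=[g[0],g[1],0]
    def f(v):
        a=np.radians(v[2]*100); Q=np.c_[v[0]+P[:,0]*np.cos(a)-P[:,1]*np.sin(a), v[1]+P[:,0]*np.sin(a)+P[:,1]*np.cos(a), P[:,2]+z0]
        return (w2pix(s,c,Q)-px)
    r=least_squares(lambda v:f(v).ravel(),x0,loss='soft_l1')
    print('xy',r.x[:2].round(4),'yaw',(r.x[2]*100).round(2)); print(dict(zip(obs,f(r.x).round(1).tolist())))
    return r.x
E
python3 - <<'E'
from h import *
s,c=pickle.load(open('w1.pkl','rb'))
A=lambda x,y:(310+x/8,130+y/8)
B=lambda x,y:(320+x/8,265+y/8)
fit(s,c,dict(ftl=A(172,158),ftr=A(375,140),fbr=A(405,395),fbl=A(192,402),ptl=A(266,228),ptr=A(350,225),pbr=A(368,488),pbl=A(298,495)))
fit(s,c,dict(ftl=B(165,125),ftr=B(345,180),fbl=B(108,300),ptl=B(250,342),ptr=B(318,375),pbr=B(255,545),pbl=B(188,515)))
E
```

```text
xy [0.4408 0.3836] yaw 6.51
{'ftl': [-0.1, 0.7], 'ftr': [1.5, 0.2], 'fbr': [-0.2, -0.9], 'fbl': [0.3, 0.8], 'ptl': [0.8, 0.7], 'ptr': [-0.5, 0.2], 'pbr': [-0.5, -1.2], 'pbl': [-0.6, -1.2]}
xy [0.4504 0.1886] yaw -15.71
{'ftl': [0.4, 0.2], 'ftr': [0.2, -1.0], 'fbl': [-0.5, 0.7], 'ptl': [0.9, 0.8], 'ptr': [-0.2, -1.5], 'pbr': [-1.0, -0.8], 'pbl': [0.1, 1.2]}
```

```bash
python3 -c "
from h import *
plan([.4408,.3836,.046],6.5)"
```

```text
t 2.6 pos [0.4098 0.3829 0.2711] yaw 0.49 w 0.998 F [ 1.7 -1.2  1.3]
 turn [ 0.0005 -0.0011 -0.0501] shift [ 0.3044 -0.007   2.2513] calls 2.25
```

Call:
{"name": "move_arm", "arguments": {"series": "0 0 -0.02 0.08 0 0.12 1; 0 0 -0.04 0.16 0 0.25 1; 0 0 -0.05 0.24 0 0.37 1; 0 0 -0.05 0.3 0 0.5 1; 0 0 -0.05 0.3 0 0.62 1; 0 0 -0.05 0.3 0 0.75 1; 0 0 -0.05 0.3 0 0.9 1; 0 0 -0.05 0.3 0 1 1"}}

```text
time: 3.4
tool_pos: [0.436, 0.3853, 0.1683]
tcp_rot: [3.135, 0.18, -0.003]
wrist_force: [-0.8, -0.1, 0.1]
width: 1.0
```

```bash
python3 -c "
from h import *
s,c=snap('wrist','w2.png');pickle.dump((s,c),open('w2.pkl','wb'))
plan([.4408,.3836,.046],6.5)"
```

```text
t 3.45 pos [0.4353 0.3847 0.1668] yaw 6.56 w 1.002 F [-0.  -0.2 -1.7]
 turn [0.0011 0.0018 0.0005] shift [0.0577 0.0144 1.2076] calls 1.21
```

View pics/w2.png

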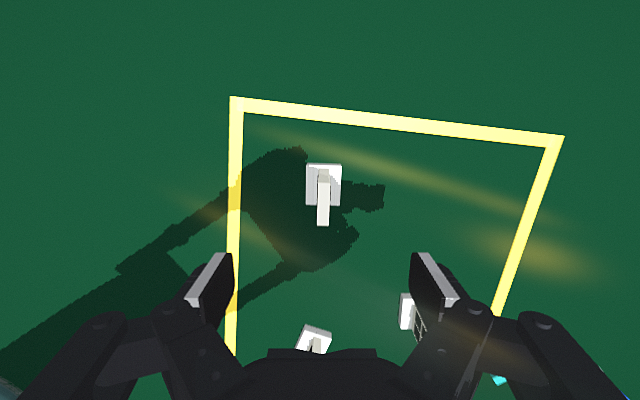

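```bash
python3 -c "
from h import *
crop('w2.png','w2a.png',290,145,70,90,6)
s,c=pickle.load(open('w2.pkl','rb'))
x=np.array([.4408,.3836]);print(w2pix(s,c,[[.4408,.3836,.066],[.4408,.3836,.012]]))"
```

```text
[[325.59913833 206.89463309]
 [324.96589466 187.59010547]]
```

View pics/w2a.png

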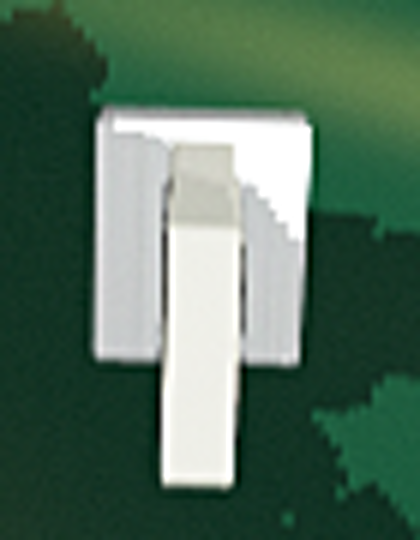

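```bash
python3 -c "
from h import *
s,c=pickle.load(open('w2.pkl','rb'))
A=lambda x,y:(290+x/6,145+y/6)
fit(s,c,dict(ftl=A(100,118),ftr=A(308,122),fbr=A(300,362),fbl=A(94,358),ptl=A(168,226),ptr=A(240,226),pbr=A(234,486),pbl=A(162,484)))
plan([.4385,.3855,.046],4.5)
"
```

```text
xy [0.439  0.3853] yaw 5.4
{'ftl': [-1.1, -0.0], 'ftr': [0.7, 0.1], 'fbr': [0.3, 0.4], 'fbl': [-0.3, 0.4], 'ptl': [-0.4, -0.4], 'ptr': [0.6, -0.1], 'pbr': [0.3, -0.1], 'pbl': [-0.2, -0.0]}
t 3.45 pos [0.4353 0.3847 0.1668] yaw 6.56 w 1.002 F [-0.  -0.2 -1.7]
 turn [0.0012 0.0018 0.0172] shift [ 0.037  -0.0071  1.2077] calls 1.21
```

Call:
{"name": "move_arm", "arguments": {"series": "0 0 0.01 0.02 0 0.12 1; 0 0 0.01 0.04 0 0.25 1; 0 0 0.01 0.04 0 0.37 1; 0 0 0.01 0.04 0 0.5 1; 0 0 0.01 0.04 0 0.62 1; 0 0 0.01 0.04 0 0.75 1; 0 0 0.01 0.04 0 0.87 1; 0 0 0.01 0.04 0 1 1"}}

```text
time: 4.25
tool_pos: [0.4409, 0.3862, 0.0693]
tcp_rot: [-3.138, -0.147, -0.0]
wrist_force: [0.2, 0.7, 0.7]
width: 1.0
```

Call:
{"name": "move_arm", "arguments": {"series": "0 0 0 0 0 0.07 1; 0 0 0 0 0 0.14 1; 0 0 0 0 0 0.2 1; 0 0 0 0 0 0.2 -0.6; 0 0 0 0 0 0.2 -1; 0 0 0 0 0 0.2 -1; 0 0 0 0 0 0.2 -1; 0 0 0 0 0 0.2 -1", "squeeze": 60}}

```text
time: 5.05
tool_pos: [0.4409, 0.3863, 0.0508]
tcp_rot: [-3.138, -0.146, -0.0]
wrist_force: [-1.7, -0.6, -0.3]
width: 0.141
```

```bash
python3 -c "
from h import *
plan([.4385,.3855,.12],1)"
```

```text
t 5.05 pos [0.4409 0.3863 0.0508] yaw 5.34 w 0.141 F [-1.7 -0.6 -0.3]
 turn [-0.0002 -0.0001  0.0362] shift [-0.025   0.0059 -0.6924] calls 0.69
```

Call:
{"name": "move_arm", "arguments": {"series": "0 0 0 0 0 -0.1 -1; 0 0 0 0 0 -0.25 -1; 0 0 0 0 0 -0.4 -1; 0 0 0 0 0 -0.55 -1; 0 0 0 0 0 -0.7 -1; 0 0 0 0 0.1 -0.8 -1; 0 0 0 0.05 0.2 -0.9 -1; 0 0 0 0.1 0.3 -1 -1"}}

```text
time: 5.85
tool_pos: [0.4538, 0.356, 0.1509]
tcp_rot: [3.138, 0.147, -0.0]
wrist_force: [0.4, 0.0, -1.5]
width: 0.106
```

Call:
{"name": "move_arm", "arguments": {"series": "0 0 0 0.06 0.12 -0.1 -1; 0 0 0 0.12 0.25 -0.2 -1; 0 0 0 0.2 0.37 -0.3 -1; 0 0 0 0.27 0.5 -0.4 -1; 0 0 0 0.34 0.62 -0.5 -1; 0 0 0 0.4 0.75 -0.5 -1; 0 0 0 0.47 0.87 -0.5 -1; 0 0 0 0.55 1 -0.5 -1"}}

```text
time: 6.65
tool_pos: [0.5179, 0.2617, 0.1996]
tcp_rot: [3.138, 0.147, -0.002]
wrist_force: [0.2, 0.7, -2.1]
width: 0.107
```

Call:
{"name": "move_arm", "arguments": {"series": "0 0 0 0.06 0.12 0 -1; 0 0 0 0.12 0.25 0 -1; 0 0 0 0.2 0.37 0 -1; 0 0 0 0.27 0.5 0 -1; 0 0 0 0.34 0.62 0 -1; 0 0 0 0.4 0.75 0 -1; 0 0 0 0.47 0.87 0 -1; 0 0 0 0.55 1 0 -1"}}

```text
time: 7.45
tool_pos: [0.5824, 0.1674, 0.2003]
tcp_rot: [-3.138, -0.147, -0.0]
wrist_force: [1.0, -0.4, -1.3]
width: 0.108
```

```bash
python3 -c "
from h import *
plan([.637,-.03,.2],1)"
```

```text
t 7.45 pos [0.5824 0.1674 0.2003] yaw 5.36 w 0.108 F [ 1.  -0.4 -1.3]
 turn [-0.     -0.      0.0363] shift [0.3592 2.0168 0.003 ] calls 2.02
```

Call:
{"name": "move_arm", "arguments": {"series": "0 0 0.01 0.06 0.12 0 -1; 0 0 0.02 0.12 0.25 0 -1; 0 0 0.03 0.18 0.37 0 -1; 0 0 0.035 0.24 0.5 0 -1; 0 0 0.035 0.3 0.62 0 -1; 0 0 0.035 0.36 0.75 0 -1; 0 0 0.035 0.36 0.87 0 -1; 0 0 0.035 0.36 1 0 -1"}}

```text
time: 8.25
tool_pos: [0.6271, 0.0712, 0.2002]
tcp_rot: [-3.141, -0.032, 0.001]
wrist_force: [0.8, 0.9, -1.0]
width: 0.111
```

```bash
python3 -c "
from h import *
s,c=snap('wrist','w3.png');pickle.dump((s,c),open('w3.pkl','wb'))
plan([.637,-.03,.2],1)"
```

```text
t 8.3 pos [0.6271 0.0692 0.2002] yaw 1.11 w 0.111 F [-1.  -1.5 -1.3]
 turn [0.0008 0.0001 0.0009] shift [0.0796 0.9935 0.0035] calls 0.99
```

View pics/w3.png

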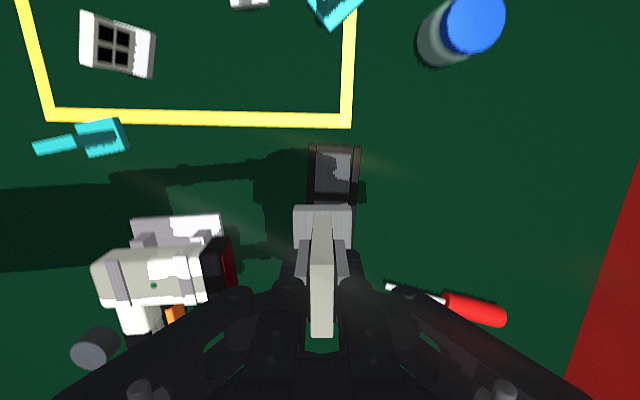

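```bash
python3 -c "
from h import *
crop('w3.png','w3a.png',285,135,90,75,8)"
```

```text
(no output)
```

View pics/w3a.png

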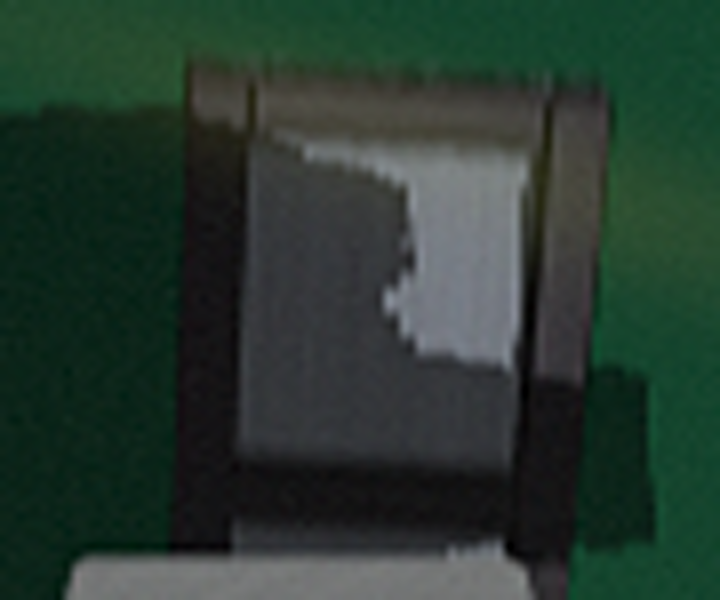

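Run:
```python
from h import *
s,c=pickle.load(open('w3.pkl','rb'))
A=lambda x,y:(285+x/8,135+y/8)
N=dict(otl=(-27,108,14),otr=(27,108,14),itl=(-19,100,14),itr=(19,100,14),il2=(-19,56,14),ir2=(19,56,14),fl2=(-19,56,4),fr2=(19,56,4),ftl=(-19,100,4),il3=(-19,48,14),ir3=(19,48,14))
for k,v in dict(otl=(-27,108,14),otr=(27,108,14),itl=(-19,100,14)).items(): pass
r=fit(s,c,dict(otl=A(190,72),otr=A(608,95),itl=A(252,132),itr=A(548,150),il2=A(238,470),ir2=A(523,480),il3=A(234,523),ir3=A(518,530)),x0=[.637,0,0],mod=N)
P=np.array([[-27,108,14],[27,108,14],[-19,100,14],[19,100,14],[-19,56,14],[19,56,14],[-27,48,14],[27,48,14]])/1000
a=np.radians(r[2]*100)
# top cam
d=pickle.load(open('d0.pkl','rb'));s,c=d['top']
B=lambda x,y:(270+x/3.8,150+y/3.8)
T=dict(a=(27,108,14),b=(27,-108,14),c=(-27,-108,14),d=(-27,108,14))
fit(s,c,dict(a=B(20,66),b=B(312,70),c=B(311,142),d=B(16,136)),x0=[.637,0,0],mod=T)
fit(s,c,dict(a=B(475,219),b=B(771,216),c=B(773,292),d=B(477,297)),x0=[.52,-.34,0],mod=T)
# scene cam
```

```text
xy [ 0.6392 -0.0023] yaw -1.31
{'otl': [-0.1, -0.1], 'otr': [0.9, -0.6], 'itl': [-0.3, 0.7], 'itr': [-0.1, 0.0], 'il2': [-0.1, -0.4], 'ir2': [-0.1, -0.2], 'il3': [0.1, 0.1], 'ir3': [-0.0, 0.7]}
xy [ 0.6367 -0.0035] yaw -1.59
{'a': [-0.4, -0.4], 'b': [0.1, -0.0], 'c': [0.2, 0.1], 'd': [0.0, 0.3]}
xy [ 0.5207 -0.3389] yaw -0.0
{'a': [0.8, 0.5], 'b': [-1.1, 0.5], 'c': [-0.7, -0.4], 'd': [0.8, -0.6]}
```

```bash
python3 -c "
from h import *
crop('w3.png','w3b.png',283,195,80,70,8)
crop('w3.png','w3c.png',283,250,80,95,6)"
```

```text
(no output)
```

View pics/w3b.png

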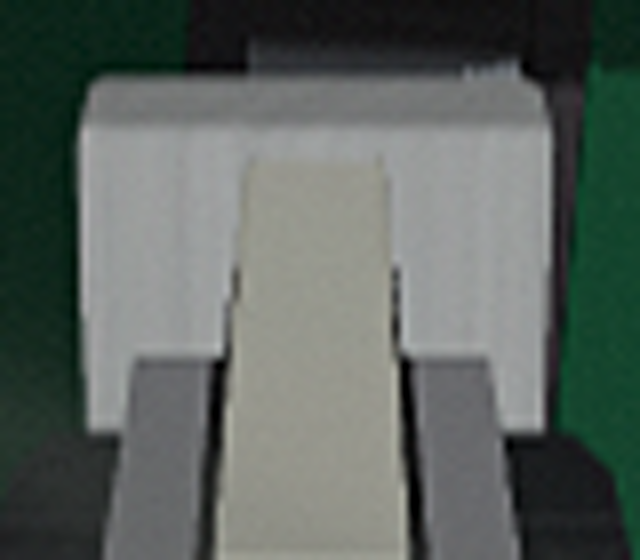

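View pics/w3c.png

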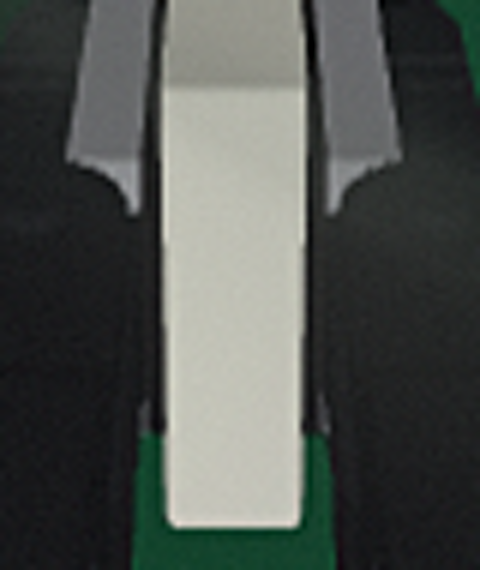

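Run:
```python
from h import *
s,c=pickle.load(open('w3.pkl','rb'))
A=lambda x,y:(283+x/8,195+y/8)
B=lambda x,y:(283+x/6,250+y/6)
for z0 in (.146,.1495,.153):
    r=fit(s,c,dict(ftl=A(80,125),ftr=A(552,125),fbr=A(548,434),fbl=A(88,434),gtl=A(97,78),gtr=A(540,78),ptl=B(163,85),ptr=B(305,85),pbr=B(301,528),pbl=B(166,528)),z0=z0,x0=[.627,.069,0])
    print('rel',r[:2]-s['tool_pos'][:2])
```

```text
xy [0.629 0.068] yaw 0.97
{'ftl': [-0.2, 1.1], 'ftr': [-0.2, 1.4], 'fbr': [-2.0, 23.4], 'fbl': [0.4, 23.2], 'gtl': [-0.5, 0.1], 'gtr': [-0.6, 0.3], 'ptl': [0.2, -0.7], 'ptr': [1.0, -0.6], 'pbr': [0.2, -2.8], 'pbl': [0.2, -2.9]}
rel [ 0.00190039 -0.00326199]
xy [0.629  0.0698] yaw 1.08
{'ftl': [-0.8, 0.3], 'ftr': [0.4, 0.4], 'fbr': [-1.3, 23.8], 'fbl': [-0.0, 23.7], 'gtl': [-1.1, -0.9], 'gtr': [0.0, -0.7], 'ptl': [-0.2, -0.2], 'ptr': [1.4, -0.2], 'pbr': [0.7, -0.3], 'pbl': [0.1, -0.3]}
rel [ 0.00189205 -0.00141272]
xy [0.629  0.0719] yaw 1.24
{'ftl': [-1.6, -0.9], 'ftr': [1.1, -0.9], 'fbr': [-0.5, 24.0], 'fbl': [-0.5, 24.0], 'gtl': [-1.8, -2.1], 'gtr': [0.6, -2.1], 'ptl': [-0.7, -0.2], 'ptr': [1.7, -0.2], 'pbr': [1.3, 2.0], 'pbl': [-0.1, 2.0]}
rel [0.00186533 0.00065206]
```

```bash
python3 -c "
from h import *
plan([.6367,-.0272,.12],-1.4)"
```

```text
t 8.3 pos [0.6271 0.0692 0.2002] yaw 1.11 w 0.111 F [-1.  -1.5 -1.3]
 turn [0.0008 0.0001 0.0209] shift [0.0774 0.9641 0.8034] calls 0.96
```

Call:
{"name": "move_arm", "arguments": {"series": "0 0 0.01 0.02 0.15 0 -1; 0 0 0.02 0.04 0.3 0 -1; 0 0 0.02 0.07 0.45 0 -1; 0 0 0.02 0.07 0.6 0.1 -1; 0 0 0.02 0.07 0.75 0.3 -1; 0 0 0.02 0.07 0.93 0.5 -1; 0 0 0.02 0.07 0.93 0.7 -1; 0 0 0.02 0.07 0.93 0.8 -1"}}

```text
time: 9.1
tool_pos: [0.634, -0.022, 0.1172]
tcp_rot: [-3.141, 0.037, 0.007]
wrist_force: [-0.2, -0.3, -0.8]
width: 0.107
```

```bash
python3 -c "
from h import *
s,c=snap('wrist','w4.png')
plan([.6367,-.0272,.056],-1.4)"
```

```text
t 9.15 pos [ 0.6334 -0.0214  0.1161] yaw -1.3 w 0.107 F [-0.1  0.1 -2.9]
 turn [-0.0002  0.0028  0.0008] shift [0.0379 0.0572 0.6008] calls 0.6
```

View pics/w4.png

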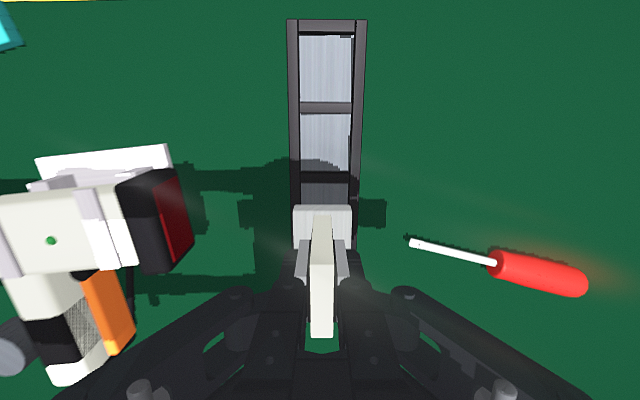

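```bash
python3 -c "
from h import *
crop('w4.png','w4a.png',275,10,105,130,4.5)
crop('w4.png','w4b.png',275,130,105,120,5)
"
```

```text
(no output)
```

View pics/w4a.png

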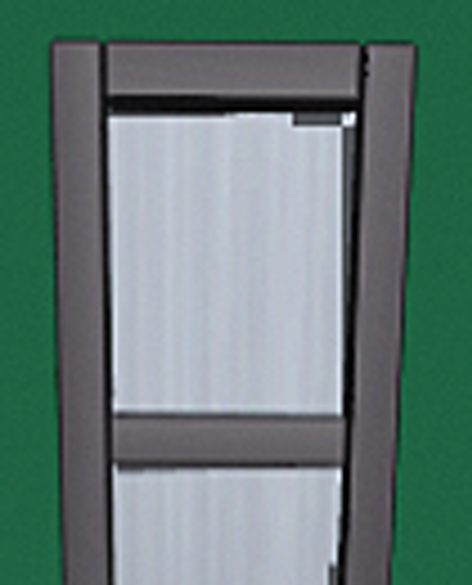

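View pics/w4b.png

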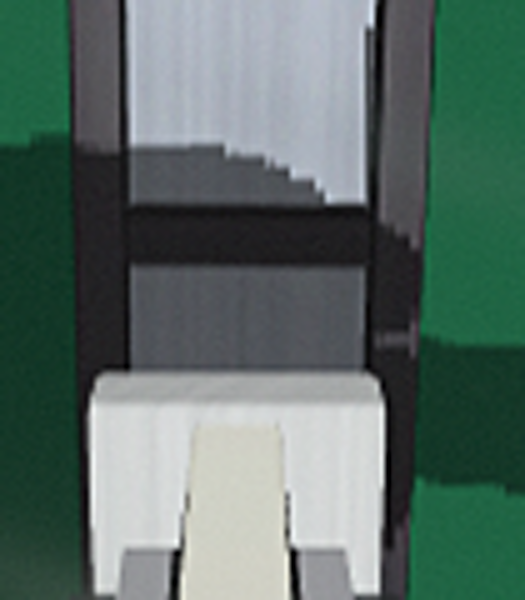

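Run:
```python
from h import *
bot_s=bot.read_state()
s=bot_s; c=viewer.read_camera('wrist')   # static now
cv2.imwrite('pics/w5.png',c['pixels'][:,:,::-1])
pickle.dump((s,c),open('w5.pkl','wb'))
d=cv2.absdiff(cv2.imread('pics/w5.png'),cv2.imread('pics/w4.png'));print(d.mean())
A=lambda x,y:(275+x/4.5,10+y/4.5)
B=lambda x,y:(275+x/5,130+y/5)
N=dict(otl=(-27,108,14),otr=(27,108,14),itl=(-19,100,14),itr=(19,100,14),il2=(-19,56,14),ir2=(19,56,14),il3=(-19,48,14),ir3=(19,48,14),il4=(-19,4,14),ir4=(19,4,14))
r=fit(s,c,dict(otl=A(52,43),otr=A(416,44),itl=A(106,97),itr=A(362,97),il2=A(112,415),ir2=A(348,415),il3=A(112,466),ir3=A(346,466),il4=B(128,208),ir4=B(372,208)),x0=[.637,0,0],mod=N)
h=fit(s,c,dict(ftl=B(90,402),ftr=B(385,402),gtl=B(100,373),gtr=B(378,373)),z0=s['tool_pos'][2]-.0508,x0=[.634,-.02,0])
print('rel',h[:2]-s['tool_pos'][:2])
a=np.radians(r[2]*100)
for k in (-78,-26,26,78):
    sl=r[:2]+k/1000*np.array([-np.sin(a),np.cos(a)]); print(k,sl, 'tool',sl-(h[:2]-s['tool_pos'][:2]))
plan([.6367,-.0272,.056],-1.4)
```

```text
4.481119791666667
xy [ 0.6375 -0.0008] yaw -1.68
{'otl': [-1.1, -1.8], 'otr': [1.1, -1.5], 'itl': [-0.5, 0.1], 'itr': [0.3, 0.5], 'il2': [-0.8, -0.4], 'ir2': [0.7, -0.0], 'il3': [-0.6, 0.0], 'ir3': [0.7, 0.4], 'il4': [-0.5, 2.1], 'ir4': [0.9, 2.6]}
xy [ 0.6353 -0.0229] yaw -1.13
{'ftl': [-0.5, 0.6], 'ftr': [0.7, 0.6], 'gtl': [-0.5, -0.6], 'gtr': [0.3, -0.6]}
rel [ 0.00186188 -0.00147799]
-78 [ 0.63518028 -0.07879412] tool [ 0.6333184  -0.07731613]
-26 [ 0.63670545 -0.02681649] tool [ 0.63484357 -0.0253385 ]
26 [0.63823063 0.02516114] tool [0.63636875 0.02663913]
78 [0.6397558  0.07713877] tool [0.63789392 0.07861676]
t 9.2 pos [ 0.634  -0.0211  0.1176] yaw -1.27 w 0.109 F [-0.4 -1.1 -1.4]
 turn [-0.0002  0.0023  0.0011] shift [0.0316 0.0611 0.6156] calls 0.62
```

```bash
python3 -c "
from h import *
crop('w5.png','w5b.png',275,100,105,130,5)
"
```

```text
(no output)
```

View pics/w5b.png

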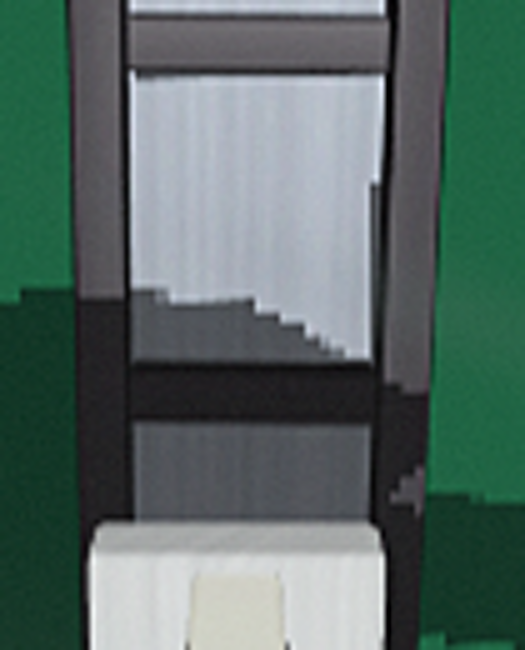

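Run:
```python
from h import *
s,c=pickle.load(open('w5.pkl','rb'))
B=lambda x,y:(275+x/5,100+y/5)
N=dict(il2=(-19,56,14),ir2=(19,56,14),il3=(-19,48,14),ir3=(19,48,14),il4=(-19,-4,14),ir4=(19,-4,14),ol=(-27,48,14),or_=(27,48,14),ol4=(-27,-4,14),or4=(27,-4,14))
r=fit(s,c,dict(il2=B(128,16),ir2=B(390,16),il3=B(129,72),ir3=B(386,72),il4=B(132,422),ir4=B(371,422),ol=B(73,72),or_=B(445,72),ol4=B(84,422),or4=B(429,422)),x0=[.637,0,0],mod=N)
h=fit(s,c,dict(ftl=B(90,552),ftr=B(385,552),gtl=B(97,523),gtr=B(379,523)),z0=s['tool_pos'][2]-.0508,x0=[.634,-.02,0])
rel=h[:2]-s['tool_pos'][:2];print('rel',rel)
a=np.radians(r[2]*100)
for k in (-78,-26,26,78):
    sl=r[:2]+k/1000*np.array([-np.sin(a),np.cos(a)]); print(k,sl, 'tool',sl-rel)
```

```text
xy [ 0.6381 -0.0013] yaw -1.42
{'il2': [-0.9, -0.6], 'ir2': [0.6, -0.4], 'il3': [-0.9, -0.0], 'ir3': [1.0, 0.1], 'il4': [-0.2, 0.2], 'ir4': [1.6, 0.4], 'ol': [-0.9, -0.1], 'or_': [0.4, 0.1], 'ol4': [-1.0, 0.2], 'or4': [0.5, 0.5]}
xy [ 0.6352 -0.0229] yaw -1.13
{'ftl': [-0.6, 0.6], 'ftr': [0.6, 0.6], 'gtl': [-0.0, -0.6], 'gtr': [0.0, -0.6]}
rel [ 0.00180056 -0.00147157]
-78 [ 0.63620979 -0.07928236] tool [ 0.63440922 -0.07781078]
-26 [ 0.63749528 -0.02729825] tool [ 0.63569471 -0.02582667]
26 [0.63878077 0.02468586] tool [0.6369802  0.02615743]
78 [0.64006625 0.07666997] tool [0.63826569 0.07814154]
```

```bash
python3 -c "
from h import *
plan([.6358,-.026,.076],-1.4)"
```

```text
t 9.2 pos [ 0.634  -0.0211  0.1176] yaw -1.27 w 0.109 F [-0.4 -1.1 -1.4]
 turn [-0.0002  0.0023  0.0011] shift [0.0213 0.0492 0.4157] calls 0.42
```

Call:
{"name": "move_arm", "arguments": {"series": "0 0.002 0 0.01 0.02 0 -1; 0 0.002 0 0.02 0.05 0 -1; 0 0.002 0 0.02 0.05 0.1 -1; 0 0.002 0 0.02 0.05 0.2 -1; 0 0.002 0 0.02 0.05 0.3 -1; 0 0.002 0 0.02 0.05 0.41 -1; 0 0.002 0 0.02 0.05 0.41 -1; 0 0.002 0 0.02 0.05 0.41 -1"}}

```text
time: 10.0
tool_pos: [0.6372, -0.0256, 0.0783]
tcp_rot: [-3.141, 0.034, -0.004]
wrist_force: [-0.9, -0.3, -1.4]
width: 0.105
```

```bash
python3 -c "
from h import *
s,c=snap('wrist','w6.png');pickle.dump((s,c),open('w6.pkl','wb'))
plan([.6358,-.026,.055],-1.4)
crop('w6.png','w6b.png',275,100,105,130,5)
"
```

```text
t 10.05 pos [ 0.6378 -0.0257  0.0791] yaw -1.25 w 0.11 F [-0.3 -0.1 -0.8]
 turn [-0.     -0.0019  0.0013] shift [-0.0205  0.0037  0.2408] calls 0.24
```

View pics/w6b.png

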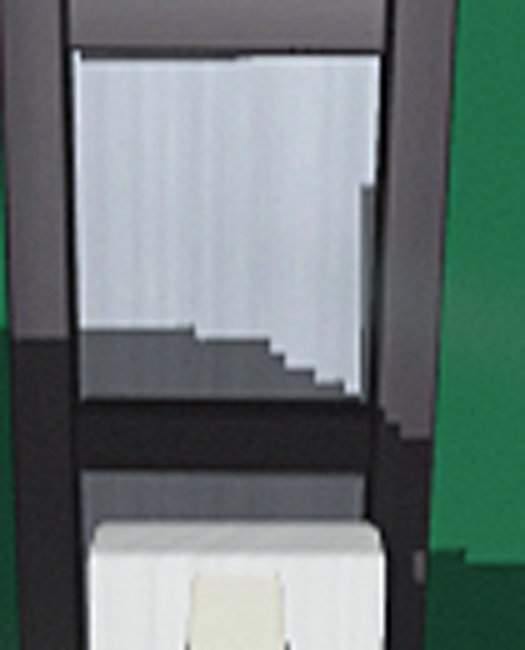

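Run:
```python
from h import *
s,c=pickle.load(open('w6.pkl','rb'))
B=lambda x,y:(275+x/5,100+y/5)
N=dict(il3=(-19,48,14),ir3=(19,48,14),il4=(-19,-4,14),ir4=(19,-4,14),ol=(-27,48,14),or_=(27,48,14),ol4=(-27,-4,14),or4=(27,-4,14))
r=fit(s,c,dict(il3=B(70,50),ir3=B(388,50),il4=B(79,470),ir4=B(370,470),ol=B(3,50),or_=B(455,50),ol4=B(18,470),or4=B(432,470)),x0=[.637,0,0],mod=N)
h=fit(s,c,dict(ftl=B(90,552),ftr=B(385,552),gtl=B(97,523),gtr=B(379,523)),z0=s['tool_pos'][2]-.0508,x0=[.634,-.02,0])
rel=h[:2]-s['tool_pos'][:2];print('rel',rel)
a=np.radians(r[2]*100)
for k in (-78,-26,26,78):
    sl=r[:2]+k/1000*np.array([-np.sin(a),np.cos(a)]); print(k, 'tool',sl-rel)
```

```text
xy [ 0.6385 -0.0011] yaw -1.52
{'il3': [-0.6, -0.2], 'ir3': [0.2, 0.2], 'il4': [-0.1, -0.1], 'ir4': [0.8, 0.2], 'ol': [-0.8, -0.3], 'or_': [0.3, 0.2], 'ol4': [-0.4, -0.1], 'or4': [0.8, 0.3]}
xy [ 0.6393 -0.0271] yaw -1.25
{'ftl': [-0.5, 0.6], 'ftr': [0.7, 0.6], 'gtl': [-0.1, -0.6], 'gtr': [-0.1, -0.6]}
rel [ 0.00214551 -0.00148964]
-78 tool [ 0.63427601 -0.07759457]
-26 tool [ 0.63565495 -0.02561286]
26 tool [0.63703389 0.02636886]
78 tool [0.63841283 0.07835057]
```

Call:
{"name": "move_arm", "arguments": {"series": "0 -0.002 0 -0.02 0 0 -1; 0 -0.002 0 -0.02 0 0.04 -1; 0 -0.002 0 -0.02 0 0.08 -1; 0 -0.002 0 -0.02 0 0.12 -1; 0 -0.002 0 -0.02 0 0.16 -1; 0 -0.002 0 -0.02 0 0.2 -1; 0 -0.002 0 -0.02 0 0.24 -1; 0 -0.002 0 -0.02 0 0.24 -1"}}

```text
time: 10.85
tool_pos: [0.6357, -0.0257, 0.0548]
tcp_rot: [-3.141, 0.034, 0.001]
wrist_force: [0.1, 0.7, -1.4]
width: 0.105
```

```bash
python3 -c "
from h import *
s,c=snap('wrist','w7.png');pickle.dump((s,c),open('w7.pkl','wb'))
plan([.6358,-.026,.0548],-1.5)
"
```

```text
t 10.9 pos [ 0.6357 -0.0257  0.055 ] yaw -1.25 w 0.11 F [-0.4 -0.9 -1.5]
 turn [-0.      0.0002  0.0021] shift [0.0007 0.0032 0.0017] calls 0.0
```

View pics/w7.png

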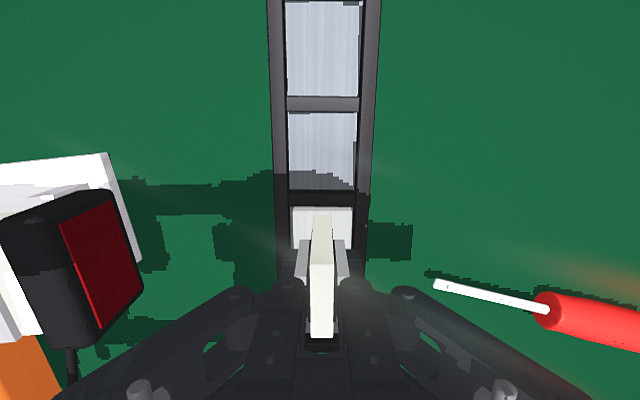

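Call:
{"name": "move_arm", "arguments": {"series": "0 0 0 0 0 0 -0.4; 0 0 0 0 0 0 0; 0 0 0 0 0 0 0; 0 0 0 0 0 -0.2 0; 0 0 0 0 0 -0.4 0; 0 0 0 0 0 -0.6 0; 0 0 0 0 0 -0.8 0; 0 0 0 0 0 -1 0.5"}}

```text
time: 11.7
tool_pos: [0.6358, -0.0257, 0.1563]
tcp_rot: [3.141, -0.034, 0.001]
wrist_force: [0.6, 1.0, 0.3]
width: 0.655
```

```bash
python3 -c "
from h import *
s,c=snap('wrist','w8.png');pickle.dump((s,c),open('w8.pkl','wb'))
plan([.56,.243,.2],9)
"
```

```text
t 11.75 pos [ 0.6382 -0.0259  0.1605] yaw -1.25 w 0.733 F [-0.3 -0.5  2.7]
 turn [ 0.0005 -0.0031 -0.0854] shift [-0.8379 -2.6708 -0.401 ] calls 2.67
```

View pics/w8.png

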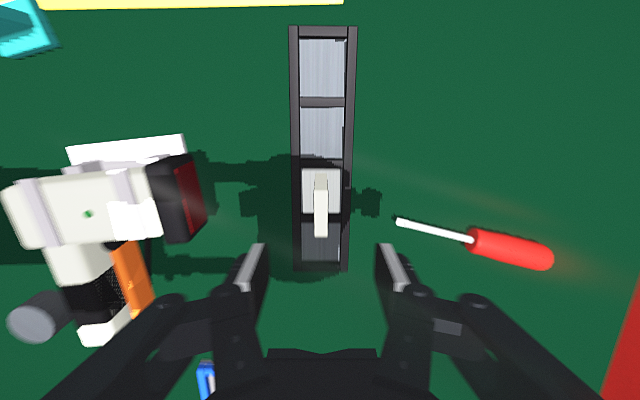

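Call:
{"name": "move_arm", "arguments": {"series": "0 0 -0.01 -0.03 -0.11 -0.02 1; 0 0 -0.02 -0.07 -0.22 -0.03 1; 0 0 -0.03 -0.1 -0.33 -0.05 1; 0 0 -0.04 -0.14 -0.44 -0.06 1; 0 0 -0.05 -0.17 -0.55 -0.08 1; 0 0 -0.06 -0.21 -0.66 -0.1 1; 0 0 -0.07 -0.24 -0.77 -0.11 1; 0 0 -0.08 -0.28 -0.9 -0.13 1"}}

```text
time: 12.55
tool_pos: [0.6095, 0.0658, 0.1683]
tcp_rot: [3.133, 0.231, -0.0]
wrist_force: [-0.7, -0.2, 0.1]
width: 0.998
```

```bash
python3 -c "
from h import *
plan([.56,.243,.2],9)
"
```

```text
t 12.55 pos [0.6095 0.0658 0.1683] yaw 8.45 w 0.998 F [-0.7 -0.2  0.1]
 turn [ 0.      0.     -0.0046] shift [-0.2297 -1.8251 -0.3172] calls 1.83
```

Call:
{"name": "move_arm", "arguments": {"series": "0 0 0 -0.02 -0.12 -0.02 1; 0 0 0 -0.03 -0.24 -0.04 1; 0 0 0 -0.05 -0.36 -0.06 1; 0 0 0 -0.06 -0.48 -0.08 1; 0 0 0 -0.08 -0.6 -0.1 1; 0 0 0 -0.1 -0.72 -0.12 1; 0 0 0 -0.11 -0.84 -0.15 1; 0 0 0 -0.12 -0.95 -0.17 1"}}

```text
time: 13.35
tool_pos: [0.584, 0.1582, 0.1856]
tcp_rot: [-3.133, -0.229, -0.001]
wrist_force: [-0.1, -0.4, 0.2]
width: 0.998
```

Call:
{"name": "move_arm", "arguments": {"series": "0 0 0 -0.02 -0.12 -0.02 1; 0 0 0 -0.03 -0.24 -0.04 1; 0 0 0 -0.05 -0.36 -0.06 1; 0 0 0 -0.06 -0.48 -0.08 1; 0 0 0 -0.08 -0.6 -0.1 1; 0 0 0 -0.1 -0.72 -0.12 1; 0 0 0 -0.11 -0.82 -0.15 1; 0 0 0 -0.11 -0.82 -0.15 1"}}

```text
time: 14.15
tool_pos: [0.5613, 0.2382, 0.2009]
tcp_rot: [-3.133, -0.231, -0.001]
wrist_force: [-0.2, 0.2, -0.1]
width: 0.996
```

```bash
python3 -c "
from h import *
s,c=snap('wrist','w9.png');pickle.dump((s,c),open('w9.pkl','wb'))
plan([.56,.243,.2],9)
crop('w9.png','w9a.png',270,110,110,130,5)
"
```

```text
t 14.2 pos [0.5614 0.2374 0.2006] yaw 8.42 w 1.0 F [0.3 0.1 0.8]
 turn [ 0.0001 -0.0003 -0.0048] shift [-0.0054 -0.0573  0.0063] calls 0.06
```

View pics/w9.png

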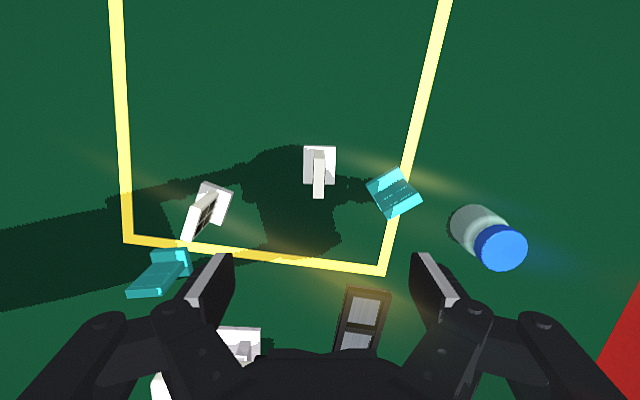

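View pics/w9a.png

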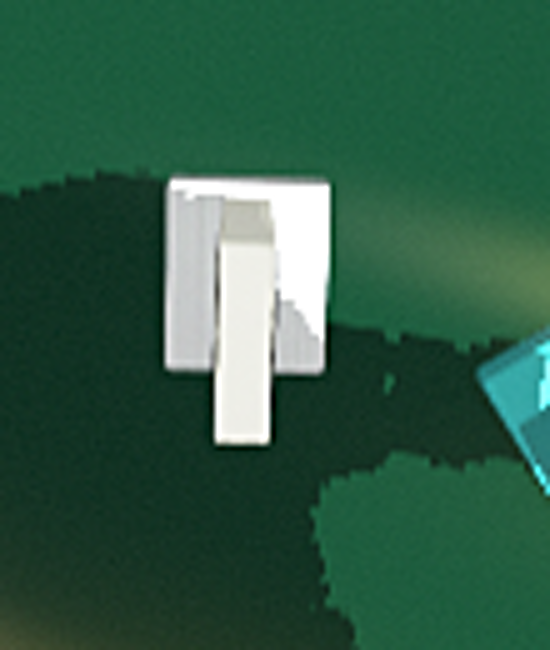

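Run:
```python
from h import *
s,c=pickle.load(open('w9.pkl','rb'))
A=lambda x,y:(270+x/5,110+y/5)
r=fit(s,c,dict(ftl=A(168,185),ftr=A(328,186),fbr=A(323,370),fbl=A(166,370),ptl=A(218,243),ptr=A(273,243),pbr=A(270,443),pbl=A(215,443)))
plan([r[0]-.0018,r[1]+.0015,.047],r[2]*100)
```

```text
xy [0.5588 0.2499] yaw 7.64
{'ftl': [-0.8, -0.5], 'ftr': [0.4, -0.2], 'fbr': [0.3, 0.6], 'fbl': [-0.2, 0.2], 'ptl': [-0.4, -0.1], 'ptr': [0.3, 0.1], 'pbr': [0.2, 0.1], 'pbl': [-0.0, -0.1]}
t 14.2 pos [0.5614 0.2374 0.2006] yaw 8.42 w 1.0 F [0.3 0.1 0.8]
 turn [ 0.     -0.0003  0.0065] shift [-0.0237 -0.145   1.5363] calls 1.54
```

Call:
{"name": "move_arm", "arguments": {"series": "0 0 0.006 -0.02 -0.08 0.1 0; 0 0 0.006 -0.02 -0.14 0.25 0; 0 0 0.006 -0.02 -0.14 0.37 0; 0 0 0.006 -0.02 -0.14 0.5 0; 0 0 0.006 -0.02 -0.14 0.62 0; 0 0 0.006 -0.02 -0.14 0.75 0; 0 0 0.006 -0.02 -0.14 0.87 0; 0 0 0.006 -0.02 -0.14 1 0"}}

```text
time: 15.0
tool_pos: [0.5575, 0.2502, 0.0993]
tcp_rot: [-3.135, -0.209, -0.0]
wrist_force: [-0.6, -0.6, -0.3]
width: 0.495
```

```bash
python3 -c "
from h import *
s,c=snap('wrist','w10.png')
plan([.557,.2514,.047],7.6)
"
```

```text
t 15.05 pos [0.5559 0.2495 0.0968] yaw 7.62 w 0.498 F [-1.2  0.3 -1.3]
 turn [0.0004 0.0017 0.0002] shift [ 0.0152 -0.0176  0.4975] calls 0.5
```

View pics/w10.png

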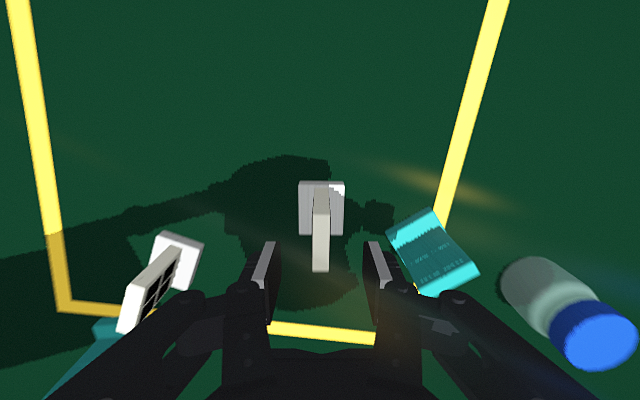

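Centred, and the half-open fingers clear the decoy. Now down and close.

Call:
{"name": "move_arm", "arguments": {"series": "0 0 0 0 -0.01 0.14 0; 0 0 0 0 -0.01 0.28 0; 0 0 0 0 -0.01 0.42 0; 0 0 0 0 -0.01 0.5 0; 0 0 0 0 -0.01 0.5 -0.5; 0 0 0 0 -0.01 0.5 -1; 0 0 0 0 -0.01 0.5 -1; 0 0 0 0 -0.01 0.5 -1"}}

```text
time: 15.85
tool_pos: [0.5576, 0.2514, 0.0509]
tcp_rot: [-3.134, -0.209, -0.002]
wrist_force: [0.1, -0.6, -1.0]
width: 0.107
```

```bash
python3 -c "
from h import *
plan([.637,.0263,.2],-1.5)
"
```

```text
t 15.85 pos [0.5576 0.2514 0.0509] yaw 7.63 w 0.107 F [ 0.1 -0.6 -1. ]
 turn [-0.0002 -0.0005  0.0761] shift [ 0.4894  2.3361 -1.4914] calls 2.34
```

Call:
{"name": "move_arm", "arguments": {"series": "0 0 0 0 0 -0.12 -1; 0 0 0 0 0 -0.25 -1; 0 0 0 0 0 -0.4 -1; 0 0 0 0 0 -0.55 -1; 0 0 0 0 0.05 -0.7 -1; 0 0 0 0.02 0.15 -0.8 -1; 0 0 0 0.04 0.25 -0.9 -1; 0 0 0 0.06 0.36 -0.9 -1"}}

```text
time: 16.65
tool_pos: [0.5694, 0.2156, 0.1423]
tcp_rot: [-3.134, -0.209, -0.005]
wrist_force: [0.2, 0.1, -0.7]
width: 0.108
```

Call:
{"name": "move_arm", "arguments": {"series": "0 0 0.01 0.02 0.12 0 -1; 0 0 0.02 0.05 0.25 0 -1; 0 0 0.03 0.08 0.37 0 -1; 0 0 0.04 0.11 0.5 0 -1; 0 0 0.05 0.13 0.62 0 -1; 0 0 0.06 0.16 0.75 0 -1; 0 0 0.07 0.19 0.87 0 -1; 0 0 0.075 0.22 1 0 -1"}}

```text
time: 17.45
tool_pos: [0.6034, 0.1192, 0.1403]
tcp_rot: [-3.141, 0.039, -0.0]
wrist_force: [-0.0, 0.7, -0.8]
width: 0.109
```

```bash
python3 -c "
from h import *
plan([.637,.0263,.117],-1.5)
"
```

```text
t 17.45 pos [0.6034 0.1192 0.1403] yaw -1.44 w 0.109 F [-0.   0.7 -0.8]
 turn [-0.     -0.      0.0005] shift [0.3592 0.9205 0.2327] calls 0.92
```

Call:
{"name": "move_arm", "arguments": {"series": "0 0 0 0.05 0.13 0 -1; 0 0 0 0.1 0.27 0.04 -1; 0 0 0 0.15 0.4 0.08 -1; 0 0 0 0.2 0.54 0.12 -1; 0 0 0 0.26 0.68 0.16 -1; 0 0 0 0.31 0.81 0.2 -1; 0 0 0 0.35 0.9 0.22 -1; 0 0 0 0.35 0.9 0.22 -1"}}

```text
time: 18.25
tool_pos: [0.6361, 0.0279, 0.1177]
tcp_rot: [3.141, -0.04, -0.001]
wrist_force: [-0.1, -0.2, -0.3]
width: 0.105
```

```bash
python3 -c "
from h import *
viewer.read_camera('top')
s,c=snap('wrist','w11.png');pickle.dump((s,c),open('w11.pkl','wb'))
plan([.637,.0263,.117],-1.5)
crop('w11.png','w11a.png',275,100,105,130,5)
"
```

```text
t 18.35 pos [0.6359 0.0293 0.1182] yaw -1.41 w 0.105 F [-0.5  0.1 -1.2]
 turn [-0.0002  0.0001  0.0008] shift [0.0119 0.0296 0.0119] calls 0.03
```

View pics/w11.png

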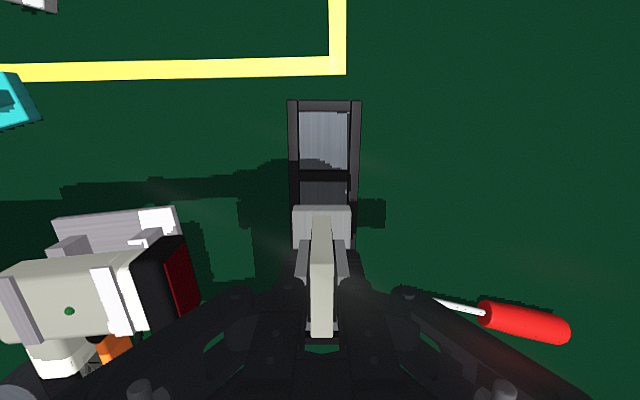

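View pics/w11a.png

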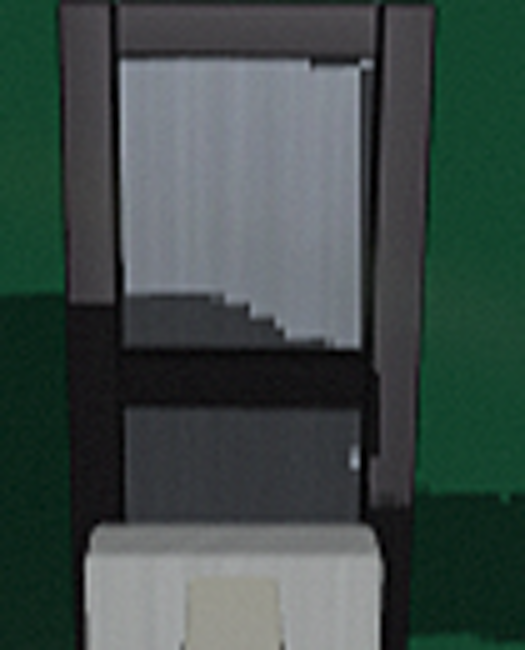

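Run:
```python
from h import *
s,c=pickle.load(open('w11.pkl','rb'))
B=lambda x,y:(275+x/5,100+y/5)
N=dict(ol=(-27,108,14),or_=(27,108,14),it=(-19,100,14),itr=(19,100,14),il3=(-19,48,14),ir3=(19,48,14),ol3=(-27,48,14),or3=(27,48,14))
r=fit(s,c,dict(ol=B(60,5),or_=B(435,5),it=B(116,54),itr=B(380,54),il3=B(121,407),ir3=B(365,407),ol3=B(72,407),or3=B(418,407)),x0=[.637,0,0],mod=N)
h=fit(s,c,dict(ftl=B(85,555),ftr=B(383,555),gtl=B(94,525),gtr=B(377,525)),z0=s['tool_pos'][2]-.0508,x0=[.634,-.02,0])
rel=h[:2]-s['tool_pos'][:2];print('rel',rel)
a=np.radians(r[2]*100)
for k in (-78,-26,26,78):
    sl=r[:2]+k/1000*np.array([-np.sin(a),np.cos(a)]); print(k, 'tool',sl-rel)
```

```text
xy [ 0.6383 -0.0011] yaw -1.68
{'ol': [-0.6, -1.5], 'or_': [0.6, -1.1], 'it': [-0.3, 0.5], 'itr': [-0.1, 0.8], 'il3': [0.0, 0.1], 'ir3': [0.6, 0.3], 'ol3': [-0.6, 0.0], 'or3': [0.3, 0.3]}
xy [0.6376 0.027 ] yaw -1.38
{'ftl': [-0.1, 0.5], 'ftr': [0.5, 0.5], 'gtl': [-0.1, -0.5], 'gtr': [-0.2, -0.5]}
rel [ 0.00165337 -0.00178077]
-78 tool [ 0.63431993 -0.07731212]
-26 tool [ 0.63584182 -0.02533439]
26 tool [0.6373637  0.02664333]
78 tool [0.63888558 0.07862106]
```

Call:
{"name": "move_arm", "arguments": {"series": "0 0 0 0.01 0.02 0 -1; 0 0 0 0.01 0.02 0.1 -1; 0 0 0 0.01 0.02 0.2 -1; 0 0 0 0.01 0.02 0.3 -1; 0 0 0 0.01 0.02 0.38 -1; 0 0 0 0.01 0.02 0.38 -1; 0 0 0 0.01 0.02 0.38 -1; 0 0 0 0.01 0.02 0.38 -1"}}

```text
time: 19.15
tool_pos: [0.6372, 0.0273, 0.0807]
tcp_rot: [-3.141, 0.038, -0.001]
wrist_force: [-0.2, 0.2, -1.3]
width: 0.108
```

```bash
python3 -c "
from h import *
plan([.6372,.0265,.055],-1.5)
"
```

```text
t 19.15 pos [0.6372 0.0273 0.0807] yaw -1.37 w 0.108 F [-0.2  0.2 -1.3]
 turn [-0.     -0.0004  0.0011] shift [-0.0003  0.0083  0.2567] calls 0.26
```

Call:
{"name": "move_arm", "arguments": {"series": "0 0 0 0 0.01 0.05 -1; 0 0 0 0 0.01 0.1 -1; 0 0 0 0 0.01 0.15 -1; 0 0 0 0 0.01 0.2 -1; 0 0 0 0 0.01 0.25 -1; 0 0 0 0 0.01 0.26 -1; 0 0 0 0 0.01 0.26 -1; 0 0 0 0 0.01 0.26 -1"}}

```text
time: 19.95
tool_pos: [0.637, 0.0264, 0.0544]
tcp_rot: [-3.141, 0.037, -0.001]
wrist_force: [0.1, 0.4, 0.4]
width: 0.112
```

Call:
{"name": "move_arm", "arguments": {"series": "0 0 0 0 0 0 -0.4; 0 0 0 0 0 0 0; 0 0 0 0 0 0 0; 0 0 0 0 0 -0.2 0; 0 0 0 0 0 -0.4 0; 0 0 0 0 0 -0.6 0; 0 0 0 0 0 -0.8 0; 0 0 0 0 0 -1 0.5"}}

```text
time: 20.75
tool_pos: [0.6366, 0.0263, 0.155]
tcp_rot: [3.141, -0.038, -0.0]
wrist_force: [0.9, 1.2, 1.4]
width: 0.654
```

```bash
python3 -c "
from h import *
s,c=snap('wrist','w12.png');pickle.dump((s,c),open('w12.pkl','wb'))
snap('top','t12.png')
plan([.45,.19,.2],-15)
"
```

```text
t 20.85 pos [0.6392 0.0263 0.158 ] yaw -1.37 w 0.745 F [0.4 0.2 1.2]
 turn [-0.0004 -0.0032  0.1136] shift [-1.9282 -1.5913 -0.4327] calls 1.93
```

View pics/w12.png

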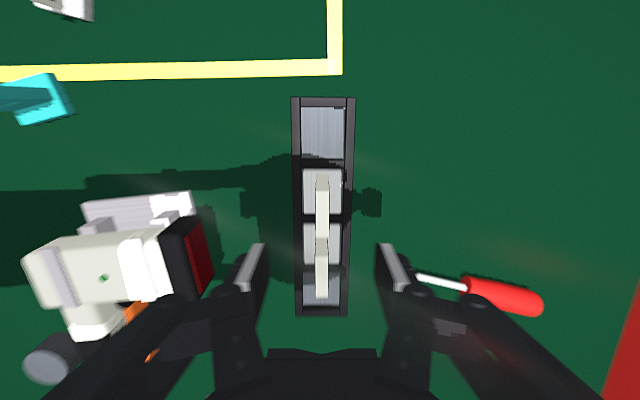

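View pics/t12.png

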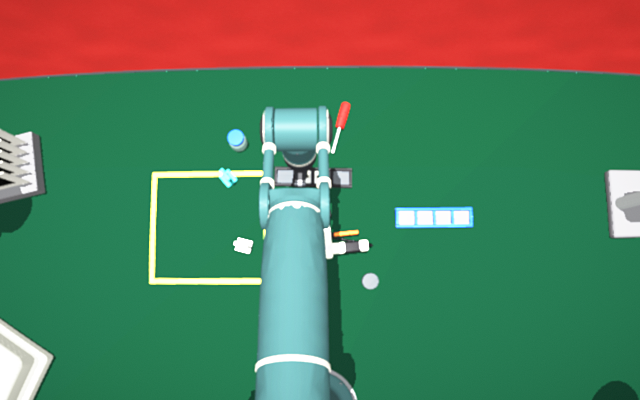

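Call:
{"name": "move_arm", "arguments": {"series": "0 0 0.01 -0.12 -0.1 -0.05 1; 0 0 0.02 -0.24 -0.2 -0.1 1; 0 0 0.03 -0.36 -0.3 -0.15 1; 0 0 0.04 -0.48 -0.4 -0.2 1; 0 0 0.06 -0.6 -0.5 -0.25 1; 0 0 0.08 -0.72 -0.6 -0.3 1; 0 0 0.1 -0.84 -0.7 -0.35 1; 0 0 0.11 -0.97 -0.8 -0.4 1"}}

```text
time: 21.65
tool_pos: [0.5406, 0.1089, 0.193]
tcp_rot: [3.115, -0.4, -0.003]
wrist_force: [-0.4, 0.5, 0.2]
width: 1.002
```

```bash
python3 -c "
from h import *
plan([.45,.19,.2],-15)
"
```

```text
t 21.65 pos [0.5406 0.1089 0.193 ] yaw -14.65 w 1.002 F [-0.4  0.5  0.2]
 turn [0.0003 0.0007 0.0029] shift [-1.0822 -0.5554 -0.0686] calls 1.08
```

Call:
{"name": "move_arm", "arguments": {"series": "0 0 0 -0.14 -0.07 0 1; 0 0 0 -0.28 -0.14 -0.02 1; 0 0 0 -0.42 -0.21 -0.04 1; 0 0 0 -0.56 -0.28 -0.05 1; 0 0 0 -0.7 -0.35 -0.06 1; 0 0 0 -0.85 -0.43 -0.07 1; 0 0 0 -1 -0.52 -0.07 1; 0 0 0 -1 -0.52 -0.07 1"}}

```text
time: 22.45
tool_pos: [0.4563, 0.1856, 0.2012]
tcp_rot: [-3.116, 0.395, 0.001]
wrist_force: [0.4, 0.0, 0.3]
width: 0.999
```

```bash
python3 -c "
from h import *
viewer.read_camera('top')
s,c=snap('wrist','w13.png');pickle.dump((s,c),open('w13.pkl','wb'))
plan([.45,.19,.2],-15)
crop('w13.png','w13a.png',250,110,130,130,4.5)
"
```

```text
t 22.55 pos [0.4577 0.1846 0.2014] yaw -14.49 w 1.002 F [ 0.2 -0.5 -0.3]
 turn [ 0.     -0.0003  0.0043] shift [-0.0885 -0.0332  0.014 ] calls 0.09
```

View pics/w13.png

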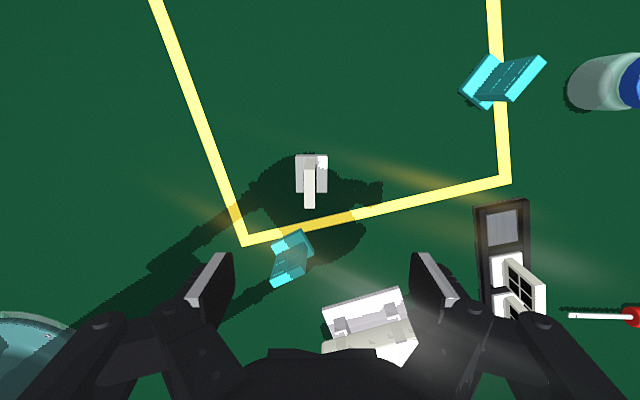

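View pics/w13a.png

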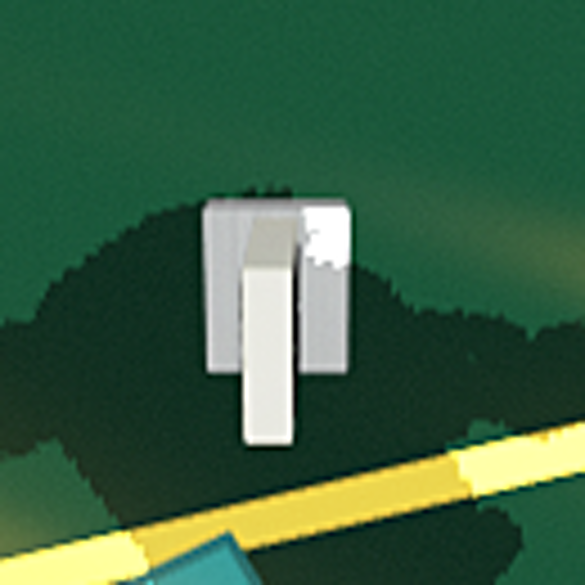

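Run:
```python
from h import *
s,c=pickle.load(open('w13.pkl','rb'))
A=lambda x,y:(250+x/4.5,110+y/4.5)
r=fit(s,c,dict(ftl=A(204,205),ftr=A(349,206),fbr=A(347,373),fbl=A(206,373),ptl=A(243,265),ptr=A(295,265),pbr=A(293,443),pbl=A(242,443)))
plan([r[0]-.0018,r[1]+.002,.047],r[2]*100)
```

```text
xy [0.449  0.1902] yaw -15.12
{'ftl': [-0.2, -0.0], 'ftr': [0.4, 0.1], 'fbr': [0.2, -0.0], 'fbl': [-0.1, -0.4], 'ptl': [-0.2, 0.2], 'ptr': [-0.2, 0.4], 'pbr': [-0.0, -0.1], 'pbl': [0.3, -0.3]}
t 22.55 pos [0.4577 0.1846 0.2014] yaw -14.49 w 1.002 F [ 0.2 -0.5 -0.3]
 turn [ 0.     -0.0003  0.0053] shift [-0.1221 -0.0478  1.544 ] calls 1.54
```

Call:
{"name": "move_arm", "arguments": {"series": "0 0 0.005 -0.06 -0.03 0.05 0; 0 0 0.005 -0.12 -0.05 0.2 0; 0 0 0.005 -0.12 -0.05 0.35 0; 0 0 0.005 -0.12 -0.05 0.5 0; 0 0 0.005 -0.12 -0.05 0.62 0; 0 0 0.005 -0.12 -0.05 0.75 0; 0 0 0.005 -0.12 -0.05 0.87 0; 0 0 0.005 -0.12 -0.05 1 0"}}

```text
time: 23.35
tool_pos: [0.4478, 0.192, 0.1003]
tcp_rot: [-3.114, 0.415, -0.0]
wrist_force: [-0.1, -0.3, -0.1]
width: 0.503
```

```bash
python3 -c "
from h import *
s,c=snap('wrist','w14.png')
plan([.4472,.1922,.047],-15)
"
```

```text
t 23.4 pos [0.4462 0.1914 0.0981] yaw -15.18 w 0.497 F [-0.7 -0.1 -0.6]
 turn [ 0.001   0.0013 -0.0015] shift [ 0.0086 -0.0118  0.5114] calls 0.51
```

View pics/w14.png

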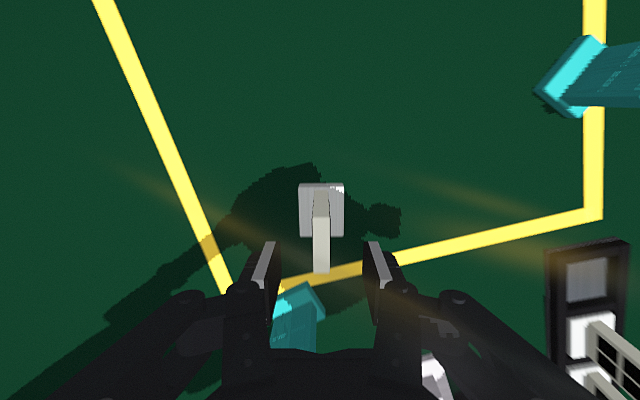

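Call:
{"name": "move_arm", "arguments": {"series": "0 0 0 0 -0.01 0.14 0; 0 0 0 0 -0.01 0.28 0; 0 0 0 0 -0.01 0.42 0; 0 0 0 0 -0.01 0.51 0; 0 0 0 0 -0.01 0.51 -0.5; 0 0 0 0 -0.01 0.51 -1; 0 0 0 0 -0.01 0.51 -1; 0 0 0 0 -0.01 0.51 -1"}}

```text
time: 24.2
tool_pos: [0.4483, 0.1931, 0.0507]
tcp_rot: [-3.114, 0.415, -0.001]
wrist_force: [1.4, 0.9, -1.8]
width: 0.111
```

Call:
{"name": "move_arm", "arguments": {"series": "0 0 0 0 0 -0.12 -1; 0 0 0 0 0 -0.25 -1; 0 0 0 0 0 -0.37 -1; 0 0 0 0 0 -0.5 -1; 0 0 0 0 0 -0.62 -1; 0 0 0 0 0 -0.75 -1; 0 0 0 0.05 0 -0.87 -1; 0 0 0 0.12 0 -0.95 -1"}}

```text
time: 25.0
tool_pos: [0.4602, 0.1899, 0.1468]
tcp_rot: [-3.113, 0.414, -0.002]
wrist_force: [0.7, 0.9, -1.4]
width: 0.108
```

```bash
python3 -c "
from h import *
plan([.6388,.0785,.12],-1.5)
"
```

```text
t 25.0 pos [0.4602 0.1899 0.1468] yaw -15.15 w 0.108 F [ 0.7  0.9 -1.4]
 turn [-0.0003 -0.0007 -0.1137] shift [2.0145 0.6093 0.2703] calls 2.01
```

Call:
{"name": "move_arm", "arguments": {"series": "0 0 -0.01 0.12 0.03 0 -1; 0 0 -0.03 0.25 0.07 0 -1; 0 0 -0.04 0.37 0.11 0 -1; 0 0 -0.06 0.5 0.15 0 -1; 0 0 -0.07 0.62 0.19 0 -1; 0 0 -0.09 0.75 0.22 0 -1; 0 0 -0.1 0.87 0.26 0 -1; 0 0 -0.113 1 0.3 0 -1"}}

```text
time: 25.8
tool_pos: [0.549, 0.1341, 0.1452]
tcp_rot: [3.141, -0.043, -0.001]
wrist_force: [-0.6, 0.2, -1.9]
width: 0.109
```

```bash
python3 -c "
from h import *
plan([.6388,.0785,.12],-1.5)
"
```

```text
t 25.8 pos [0.549  0.1341 0.1452] yaw -1.56 w 0.109 F [-0.6  0.2 -1.9]
 turn [ 0.0001  0.0002 -0.0005] shift [0.913  0.5307 0.2515] calls 0.91
```

Call:
{"name": "move_arm", "arguments": {"series": "0 0 0 0.14 0.08 0 -1; 0 0 0 0.28 0.16 0 -1; 0 0 0 0.42 0.24 0.05 -1; 0 0 0 0.56 0.33 0.1 -1; 0 0 0 0.7 0.41 0.15 -1; 0 0 0 0.83 0.5 0.2 -1; 0 0 0 0.88 0.52 0.25 -1; 0 0 0 0.88 0.52 0.25 -1"}}

```text
time: 26.6
tool_pos: [0.6346, 0.0796, 0.1188]
tcp_rot: [3.141, -0.046, -0.003]
wrist_force: [-0.1, 0.4, -2.0]
width: 0.109
```

```bash
python3 -c "
from h import *
viewer.read_camera('top');viewer.read_camera('top')
s,c=snap('wrist','w15.png');pickle.dump((s,c),open('w15.pkl','wb'))
plan([.6388,.0785,.12],-1.5)
crop('w15.png','w15a.png',275,140,105,130,5)
"
```

```text
t 26.75 pos [0.6341 0.0805 0.1201] yaw -1.6 w 0.107 F [-0.6  0.6 -1.2]
 turn [-0.0001  0.0004 -0.0008] shift [0.0473 0.0188 0.0006] calls 0.05
```

View pics/w15.png

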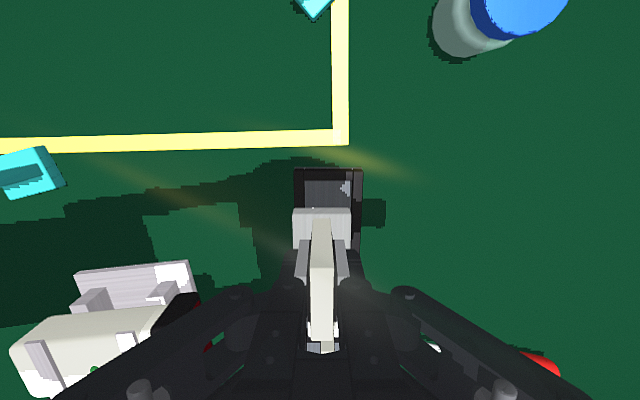

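View pics/w15a.png

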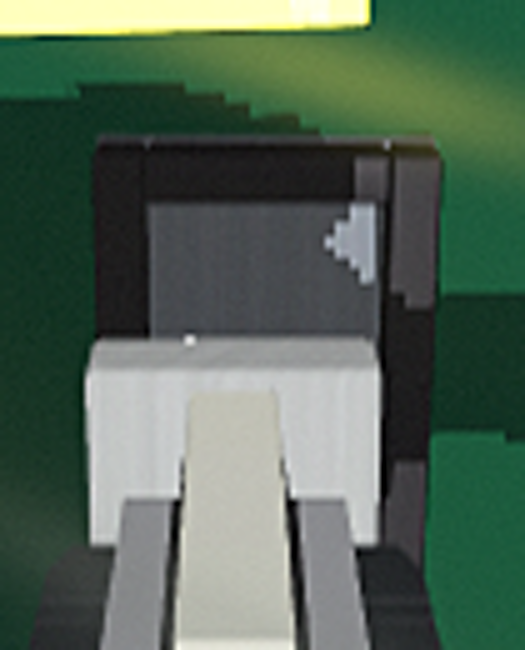

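Run:
```python
from h import *
s,c=pickle.load(open('w15.pkl','rb'))
B=lambda x,y:(275+x/5,140+y/5)
N=dict(ol=(-27,108,14),or_=(27,108,14),it=(-19,100,14),itr=(19,100,14))
r=fit(s,c,dict(ol=B(95,151),or_=B(441,151),it=B(148,203),itr=B(383,203)),x0=[.637,0,0],mod=N)
h=fit(s,c,dict(ftl=B(87,369),ftr=B(381,369),gtl=B(95,340),gtr=B(376,340)),z0=s['tool_pos'][2]-.0508,x0=[.634,-.02,0])
rel=h[:2]-s['tool_pos'][:2];print('rel',rel)
a=np.radians(r[2]*100)
for k in (26,78):
    sl=r[:2]+k/1000*np.array([-np.sin(a),np.cos(a)]); print(k, 'tool',sl-rel)
```

```text
xy [ 0.6384 -0.0012] yaw -1.59
{'ol': [-0.8, 0.1], 'or_': [0.5, 0.2], 'it': [-0.7, -0.2], 'itr': [1.3, -0.1]}
xy [0.6357 0.0768] yaw -1.53
{'ftl': [-0.4, 0.7], 'ftr': [0.8, 0.7], 'gtl': [-0.1, -0.7], 'gtr': [-0.1, -0.7]}
rel [ 0.00157092 -0.00359236]
26 tool [0.63756123 0.02837806]
78 tool [0.63900487 0.08035802]
```

Call:
{"name": "move_arm", "arguments": {"series": "0 0 0 0.03 0 0 -1; 0 0 0 0.05 0 0.08 -1; 0 0 0 0.05 0 0.16 -1; 0 0 0 0.05 0 0.25 -1; 0 0 0 0.05 0 0.33 -1; 0 0 0 0.05 0 0.4 -1; 0 0 0 0.05 0 0.4 -1; 0 0 0 0.05 0 0.4 -1"}}

```text
time: 27.55
tool_pos: [0.6394, 0.08, 0.0798]
tcp_rot: [3.141, -0.044, -0.001]
wrist_force: [0.6, 0.2, -0.9]
width: 0.11
```

```bash
python3 -c "
from h import *
viewer.read_camera('top')
plan([.6388,.0803,.0545],-1.5)
"
```

```text
t 27.6 pos [0.6399 0.08   0.0804] yaw -1.61 w 0.116 F [-0.5  0.6 -1.3]
 turn [-0.     -0.0001 -0.001 ] shift [-0.0111 -0.0022  0.2589] calls 0.26
```

Call:
{"name": "move_arm", "arguments": {"series": "0 0 0 -0.01 0 0.02 -1; 0 0 0 -0.01 0 0.07 -1; 0 0 0 -0.01 0 0.12 -1; 0 0 0 -0.01 0 0.17 -1; 0 0 0 -0.01 0 0.22 -1; 0 0 0 -0.01 0 0.25 -1; 0 0 0 -0.01 0 0.26 -1; 0 0 0 -0.01 0 0.26 -1"}}

```text
time: 28.4
tool_pos: [0.6386, 0.0801, 0.0544]
tcp_rot: [3.141, -0.044, -0.0]
wrist_force: [-2.1, 0.7, 0.1]
width: 0.108
```

Call:
{"name": "move_arm", "arguments": {"series": "0 0 0 0 0 0 -0.4; 0 0 0 0 0 0 0; 0 0 0 0 0 0 0; 0 0 0 0 0 -0.2 0; 0 0 0 0 0 -0.4 0; 0 0 0 0 0 -0.6 0; 0 0 0 0 0 -0.8 0; 0 0 0 0 0 -1 0.5"}}

```text
time: 29.2
tool_pos: [0.6387, 0.0801, 0.1552]
tcp_rot: [3.141, -0.044, 0.001]
wrist_force: [-0.5, -0.0, -0.1]
width: 0.654
```

```bash
python3 -c "
from h import *
snap('scene','s16.png')
s,c=snap('wrist','w16.png');pickle.dump((s,c),open('w16.pkl','wb'))
plan([.45,-.1,.2],0)
"
```

```text
t 29.3 pos [0.6413 0.0803 0.1581] yaw -1.61 w 0.746 F [0.  0.  1.4]
 turn [-0.0003 -0.0034 -0.0134] shift [-1.8583  1.8559 -0.4332] calls 1.86
```

View pics/w16.png

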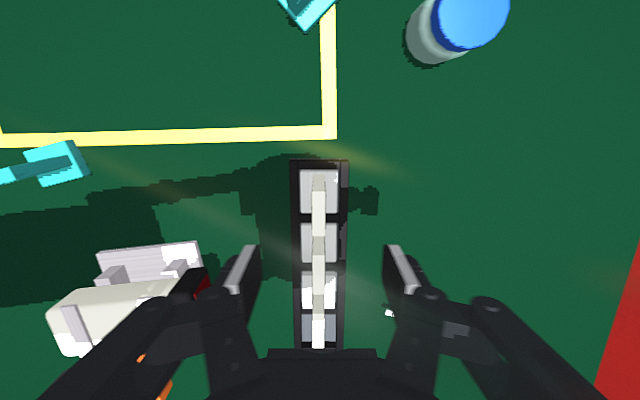

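View pics/s16.png

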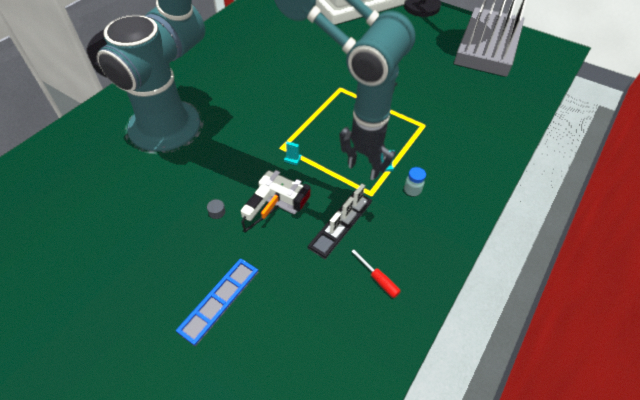

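Call:
{"name": "move_arm", "arguments": {"series": "0 0 0 -0.1 0.1 -0.06 0.6; 0 0 0 -0.22 0.22 -0.12 0.6; 0 0 0 -0.35 0.35 -0.18 0.6; 0 0 0 -0.47 0.47 -0.24 1; 0 0 0 -0.6 0.6 -0.3 1; 0 0 0 -0.72 0.72 -0.36 1; 0 0 0 -0.85 0.85 -0.42 1; 0 0 -0.02 -0.98 0.98 -0.48 1"}}

```text
time: 30.1
tool_pos: [0.5364, -0.0162, 0.2023]
tcp_rot: [3.141, 0.022, -0.001]
wrist_force: [-0.7, -0.8, -0.5]
width: 1.003
```

Call:
{"name": "move_arm", "arguments": {"series": "0 0 0 -0.1 0.12 0 1; 0 0 0 -0.22 0.24 0 1; 0 0 0 -0.35 0.36 0 1; 0 0 0 -0.47 0.48 0 1; 0 0 0 -0.6 0.6 0 1; 0 0 -0.01 -0.72 0.7 0 1; 0 0 -0.02 -0.85 0.75 0 1; 0 0 -0.02 -0.85 0.75 0 1"}}

```text
time: 30.9
tool_pos: [0.4522, -0.0921, 0.2019]
tcp_rot: [-3.14, -0.085, 0.002]
wrist_force: [0.1, -0.4, 0.4]
width: 0.999
```

```bash
python3 -c "
from h import *
viewer.read_camera('top');viewer.read_camera('top')
s,c=snap('wrist','w17.png');pickle.dump((s,c),open('w17.pkl','wb'))
plan([.444,-.092,.12],4.3)
print(w2pix(s,c,[[.444,-.092,.055],[.48,-.089,.05]]))
"
```

```text
t 31.05 pos [ 0.4543 -0.0914  0.2024] yaw 3.14 w 0.999 F [ 0.2  0.5 -0.2]
 turn [-0.     -0.0004 -0.0097] shift [-1.034e-01  1.000e-04  8.239e-01] calls 0.82
[[309.10827562 188.07175578]
 [347.73518935 185.52747739]]
```

View pics/w17.png

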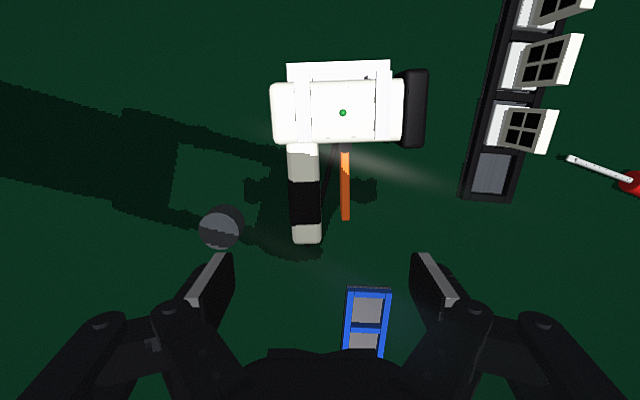

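```bash
python3 -c "
from h import *
crop('w17.png','w17a.png',260,130,110,125,4.8)
"
```

```text
(no output)
```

View pics/w17a.png

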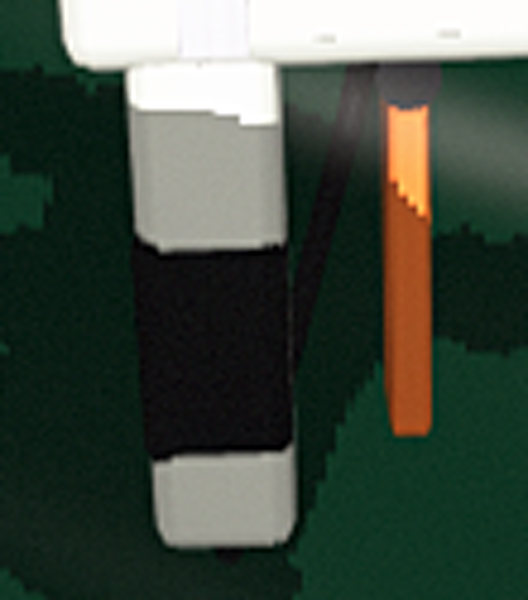

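Run:
```python
from h import *
np.set_printoptions(precision=4,suppress=True)
s,c=pickle.load(open('w17.pkl','rb'))
B=lambda x,y:(260+x/4.8,130+y/4.8)
t=pix2w(s,c,[B(388,105),B(430,105),B(392,435),B(433,435)],.062)[:,:2];print('trig',t, 'len',np.linalg.norm(t[0]-t[2]),'w',np.linalg.norm(t[0]-t[1]))
for z in (.05,.06,.066):
    g=pix2w(s,c,[B(127,67),B(280,67),B(156,545),B(296,545)],z)[:,:2];print('grip',z,g.tolist(),'w',np.linalg.norm(g[0]-g[1]),np.linalg.norm(g[2]-g[3]))
a=np.degrees(np.arctan2(*(t[0]-t[2])));print('trig yaw',-a)
G=dict(a=(-29,-20,60),b=(-1,-20,60),c=(-29,-120,60),d=(-1,-120,60))
fit(s,c,dict(a=B(127,67),b=B(280,67),c=B(156,545),d=B(296,545)),mod=G,x0=[.47,0,0])
G=dict(c=(-29,-120,60),d=(-1,-120,60),c2=(-29,-100,60),d2=(-1,-100,60),e=(18,0,62),f=(26,0,62))
```

```text
trig [[ 0.4703 -0.0558]
 [ 0.4779 -0.0553]
 [ 0.4758 -0.1199]
 [ 0.4838 -0.1194]] len 0.06436448324802099 w 0.007589147332247819
grip 0.05 [[0.4217732059491506, -0.053280867565539465], [0.45040915805599946, -0.051702744833707244], [0.4297383851897196, -0.15213173318871198], [0.45886763420100785, -0.15054212122029412]] w 0.028679404185276734 0.02917259011763913
grip 0.06 [[0.422840417270501, -0.051802218796476875], [0.450429250982025, -0.05028180259161523], [0.4305143372690605, -0.14703844784665937], [0.45857842971185386, -0.14550696252712494]] w 0.027630696896714917 0.028105848713774858
grip 0.066 [[0.4234807440633112, -0.05091502953503932], [0.4504413067376403, -0.04942923724636002], [0.4309799085166651, -0.1439824766414278], [0.45840490701836145, -0.14248586731122348]] w 0.027001472523577805 0.027465803871456237
trig yaw 4.964154510937133
xy [ 0.4499 -0.0288] yaw 4.64
{'a': [-0.2, -0.9], 'b': [0.2, -1.7], 'c': [0.1, 3.5], 'd': [-0.1, 2.8]}
```

```bash
python3 -c "
from h import *
plan([.4422,-.088,.057],4.7)
"
```

```text
t 31.05 pos [ 0.4543 -0.0914  0.2024] yaw 3.14 w 0.999 F [ 0.2  0.5 -0.2]
 turn [-0.     -0.0004 -0.013 ] shift [-0.1196 -0.0408  1.4539] calls 1.45
```

Call:
{"name": "move_arm", "arguments": {"series": "0 0 -0.013 -0.06 -0.02 0 1; 0 0 -0.013 -0.12 -0.04 0.1 1; 0 0 -0.013 -0.12 -0.04 0.25 1; 0 0 -0.013 -0.12 -0.04 0.4 1; 0 0 -0.013 -0.12 -0.04 0.55 1; 0 0 -0.013 -0.12 -0.04 0.7 1; 0 0 -0.013 -0.12 -0.04 0.75 1; 0 0 -0.013 -0.12 -0.04 0.75 1"}}

```text
time: 31.85
tool_pos: [0.4406, -0.0874, 0.1259]
tcp_rot: [-3.138, -0.131, 0.004]
wrist_force: [-0.5, -0.5, -0.2]
width: 1.001
```

```bash
python3 -c "
from h import *
viewer.read_camera('top')
s,c=snap('wrist','w18.png');pickle.dump((s,c),open('w18.pkl','wb'))
plan([.4422,-.088,.057],4.7)
"
```

```text
t 31.95 pos [ 0.442  -0.0878  0.1275] yaw 4.77 w 0.998 F [-1.   0.2 -0.2]
 turn [ 0.0001 -0.0001  0.0006] shift [0.0019 0.0017 0.7052] calls 0.71
```

View pics/w18.png

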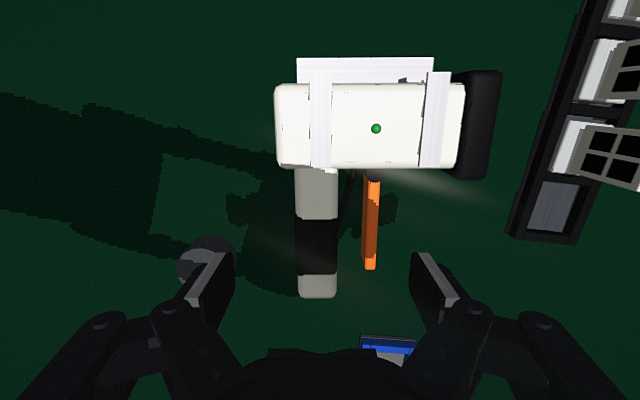

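Call:
{"name": "move_arm", "arguments": {"series": "0 0 0 0 0 0.1 1; 0 0 0 0 0 0.2 1; 0 0 0 0 0 0.3 1; 0 0 0 0 0 0.4 1; 0 0 0 0 0 0.5 1; 0 0 0 0 0 0.6 1; 0 0 0 0 0 0.7 1; 0 0 0 0 0 0.7 1"}}

```text
time: 32.75
tool_pos: [0.4404, -0.0876, 0.0555]
tcp_rot: [-3.138, -0.13, 0.005]
wrist_force: [-0.4, 1.5, -1.5]
width: 1.005
```

```bash
python3 -c "
from h import *
s,c=snap('wrist','w19.png');pickle.dump((s,c),open('w19.pkl','wb'))
plan([.4422,-.088,.057],4.7)
"
```

```text
t 32.8 pos [ 0.441  -0.0877  0.0562] yaw 4.75 w 1.0 F [-1.   0.3 -1.1]
 turn [-0.0004  0.001   0.0004] shift [ 0.012   0.0035 -0.0076] calls 0.01
```

View pics/w19.png

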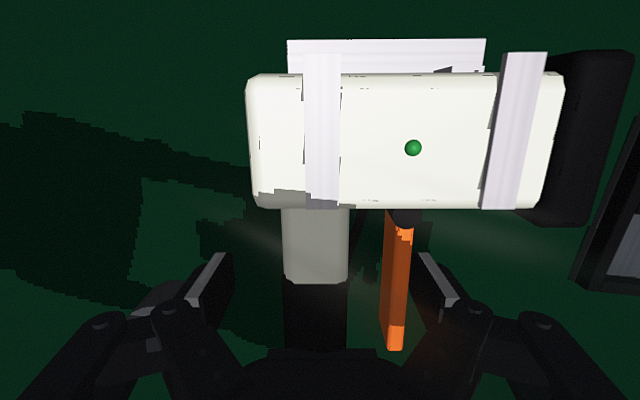

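Call:
{"name": "move_arm", "arguments": {"series": "0 0 0 0.01 0 0 0.3; 0 0 0 0.01 0 0 -0.1; 0 0 0 0.01 0 0 -0.3; 0 0 0 0.01 0 0 -1; 0 0 0 0.01 0 0 -1; 0 0 0 0.01 0 0 -1; 0 0 0 0.01 0 0 -1; 0 0 0 0.01 0 0 -1", "squeeze": 40}}

```text
time: 33.6
tool_pos: [0.4468, -0.0886, 0.0612]
tcp_rot: [3.137, 0.128, 0.012]
wrist_force: [-1.5, 1.3, 15.5]
width: 0.535
```

```bash
python3 -c "
from h import *
s,c=snap('wrist','w20.png');pickle.dump((s,c),open('w20.pkl','wb'))
snap('scene','s20.png');crop('s20.png','s20a.png',200,140,160,130,5)
plan([.4422,-.088,.057],4.7)
"
```

```text
t 33.7 pos [ 0.4468 -0.0886  0.0612] yaw 4.69 w 0.534 F [-0.5  0.7 15.7]
 turn [ 0.0009 -0.0037 -0.0001] shift [-0.0459 -0.0096  0.0412] calls 0.05
```

View pics/w20.png

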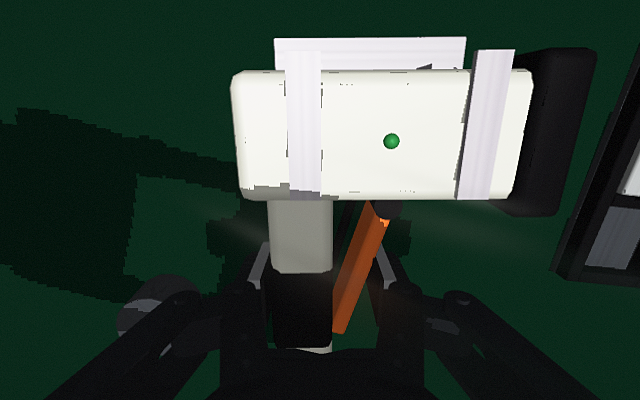

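View pics/s20a.png

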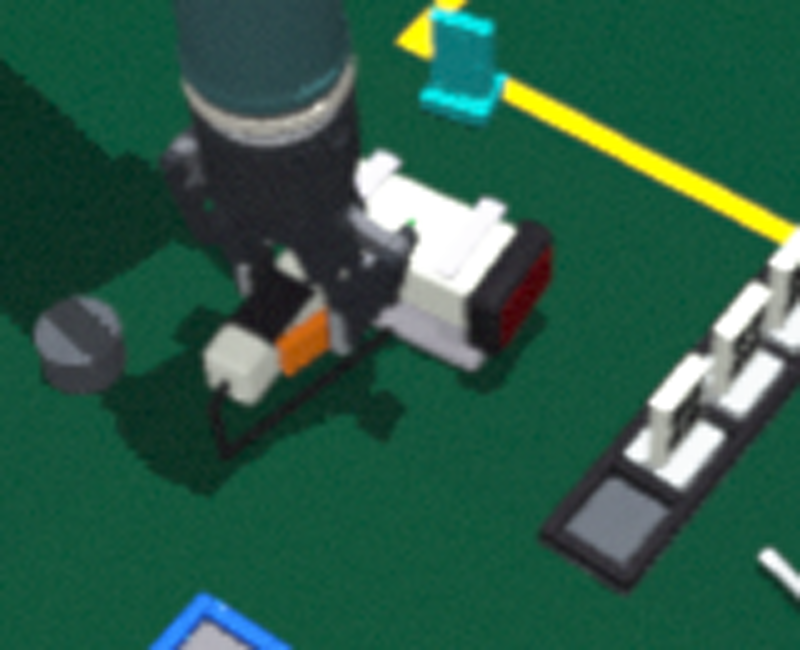

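```bash
python3 -c "
from h import *
crop('w20.png','w20a.png',250,190,170,165,3.6)
"
```

```text
(no output)
```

View pics/w20a.png

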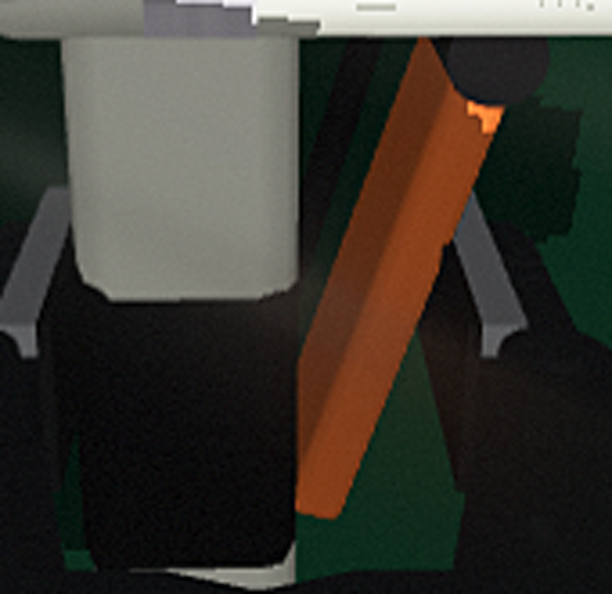

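Run:
```python
from h import *
np.set_printoptions(precision=4,suppress=True)
s,c=pickle.load(open('w20.pkl','rb'))
B=lambda x,y:(250+x/3.6,190+y/3.6)
t=pix2w(s,c,[B(505,110),B(342,515),B(460,95),B(300,505)],.062)[:,:2]
print(t)
for a,b in ((0,1),(2,3)):
    d=t[a]-t[b]; print(np.degrees(np.arctan2(d[0],d[1]))+4.8, np.linalg.norm(d))
```

```text
[[ 0.4753 -0.0572]
 [ 0.4622 -0.1178]
 [ 0.4697 -0.0557]
 [ 0.4564 -0.1165]]
17.00809225761259 0.06196017169540522
17.154403761274928 0.06226263665633413
```

Call:
{"name": "move_arm", "arguments": {"series": "0 0 0 0 0 0 -0.1; 0 0 0 0 0 0 0.3; 0 0 0 0 0 0 0.7; 0 0 0 0 0 0 1; 0 0 0 0 0 0 1; 0 0 0 0.01 0.06 0 1; 0 0 0 0.02 0.12 0 1; 0 0 0 0.02 0.18 0 1"}}

```text
time: 34.5
tool_pos: [0.4464, -0.1063, 0.0572]
tcp_rot: [3.139, 0.13, -0.0]
wrist_force: [0.5, -0.2, -0.6]
width: 1.002
```

```bash
python3 -c "
from h import *
viewer.read_camera('top')
s,c=snap('wrist','w21.png');pickle.dump((s,c),open('w21.pkl','wb'))
plan([.444,-.107,.057],4.7)
"
```

```text
t 34.6 pos [ 0.4465 -0.1065  0.0573] yaw 4.69 w 1.001 F [0.3 0.8 0.1]
 turn [ 0.0001 -0.     -0.0001] shift [-0.0251  0.0025  0.0029] calls 0.03
```

View pics/w21.png

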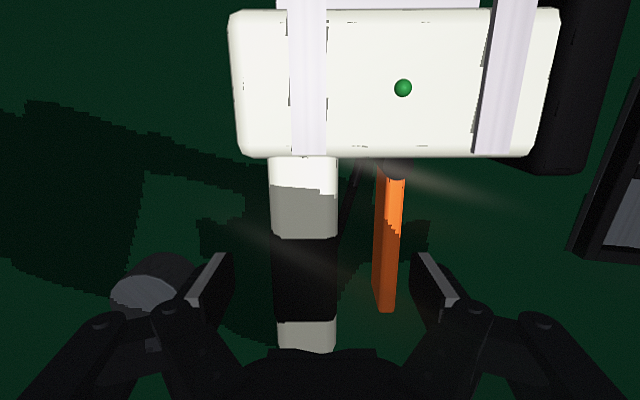

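Call:
{"name": "move_arm", "arguments": {"series": "0 0 0 -0.02 0 0 1; 0 0 0 -0.02 0 0 0.4; 0 0 0 -0.02 0 0 0; 0 0 0 -0.02 0 0 -1; 0 0 0 -0.02 0 0 -1; 0 0 0 -0.02 0 0 -1; 0 0 0 -0.02 0 0 -1; 0 0 0 -0.02 0 0 -1", "squeeze": 40}}

```text
time: 35.4
tool_pos: [0.4456, -0.1064, 0.0596]
tcp_rot: [3.138, 0.13, 0.003]
wrist_force: [-4.5, -0.2, 14.8]
width: 0.471
```

```bash
python3 -c "
from h import *
s,c=snap('wrist','w22.png');pickle.dump((s,c),open('w22.pkl','wb'))
plan([.444,-.107,.057],4.7)
crop('w22.png','w22a.png',230,140,190,165,3.6)
"
```

```text
t 35.45 pos [ 0.4456 -0.1064  0.0597] yaw 4.74 w 0.468 F [-4.8  0.3 14.9]
 turn [ 0.0007 -0.001   0.0004] shift [-0.0169  0.0042  0.0266] calls 0.03
```

View pics/w22a.png

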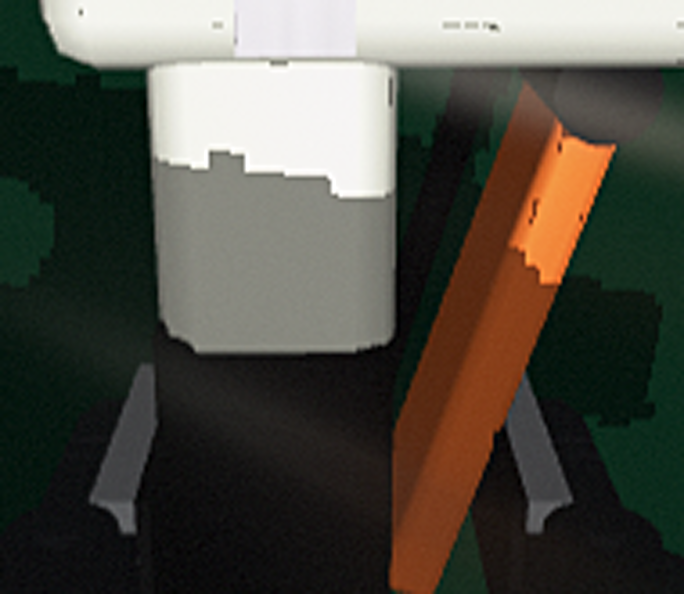

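Call:
{"name": "move_arm", "arguments": {"series": "0 0 0 0 0 0 -0.05; 0 0 0 0 0 0 0.3; 0 0 0 0 0 0 0.7; 0 0 0 0 0 0 1; 0 0 0 0 0 0 1; 0 0 0 0 0 0 1; 0 0 0 0 0 -0.1 1; 0 0 0 0 0 -0.25 1"}}

```text
time: 36.25
tool_pos: [0.4431, -0.1054, 0.0819]
tcp_rot: [-3.138, -0.13, 0.005]
wrist_force: [-0.2, 0.7, -0.1]
width: 1.001
```

Call:
{"name": "move_arm", "arguments": {"series": "0 0 0 0 0 -0.12 1; 0 0 0 0 0 -0.25 1; 0 0 0 0 0 -0.37 1; 0 0 0 0 0 -0.5 1; 0 0 0 0 0 -0.62 1; 0 0 0 0 0 -0.75 1; 0 0 0 0 0 -0.87 1; 0 0 0 0 0 -1 1"}}

```text
time: 37.05
tool_pos: [0.4441, -0.1058, 0.1832]
tcp_rot: [-3.139, -0.13, 0.0]
wrist_force: [0.1, 0.2, 0.5]
width: 1.006
```

```bash
python3 -c "
from h import *
viewer.read_camera('top')
s,c=snap('wrist','w23.png');pickle.dump((s,c),open('w23.pkl','wb'))
plan([.6357,-.0257,.18],-1.5)
"
```

```text
t 37.15 pos [ 0.4458 -0.1063  0.1847] yaw 4.75 w 0.998 F [0.2 0.2 0.2]
 turn [ 0.0006 -0.0019  0.0521] shift [ 1.9591 -0.6456  0.0536] calls 1.96
```

View pics/w23.png

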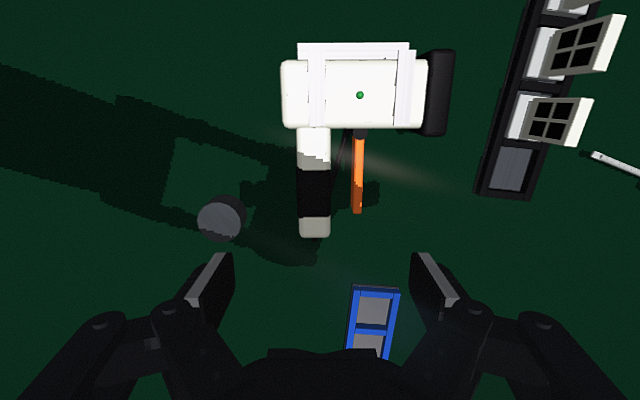

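Call:
{"name": "move_arm", "arguments": {"series": "0 0 0.01 0.12 -0.04 0 0.5; 0 0 0.01 0.25 -0.08 0 0.5; 0 0 0.02 0.37 -0.12 0 0; 0 0 0.02 0.5 -0.16 0 0; 0 0 0.03 0.62 -0.2 0 0; 0 0 0.04 0.75 -0.24 0 0; 0 0 0.05 0.87 -0.28 0 0; 0 0 0.052 1 -0.33 0 0"}}

```text
time: 37.95
tool_pos: [0.542, -0.0641, 0.1817]
tcp_rot: [-3.141, 0.04, 0.001]
wrist_force: [0.2, 0.0, 0.2]
width: 0.501
```

```bash
python3 -c "
from h import *
plan([.6357,-.0257,.15],-1.5)
"
```

```text
t 37.95 pos [ 0.542  -0.0641  0.1817] yaw -1.46 w 0.501 F [0.2 0.  0.2]
 turn [-0.      0.0004  0.0003] shift [ 0.9268 -0.4078  0.3161] calls 0.93
```

Call:
{"name": "move_arm", "arguments": {"series": "0 0 0 0.14 -0.06 0 0; 0 0 0 0.28 -0.12 0 0; 0 0 0 0.42 -0.18 0.05 0; 0 0 0 0.56 -0.24 0.1 0; 0 0 0 0.7 -0.31 0.15 0; 0 0 0 0.84 -0.38 0.2 0; 0 0 0 0.91 -0.4 0.25 0; 0 0 0 0.91 -0.4 0.3 0"}}

```text
time: 38.75
tool_pos: [0.6342, -0.0266, 0.1516]
tcp_rot: [3.141, -0.04, -0.0]
wrist_force: [-0.3, 0.1, 0.3]
width: 0.496
```

```bash
python3 -c "
from h import *
viewer.read_camera('top')
s,c=snap('wrist','w24.png');pickle.dump((s,c),open('w24.pkl','wb'))
plan([.6357,-.0257,.0545],-1.5)
crop('w24.png','w24a.png',270,130,110,130,4.5)
"
```

```text
t 38.85 pos [ 0.6322 -0.027   0.1508] yaw -1.48 w 0.496 F [ 0.1 -0.2 -0.5]
 turn [0.     0.0013 0.0001] shift [ 0.0372 -0.014   0.9629] calls 0.96
```

View pics/w24.png

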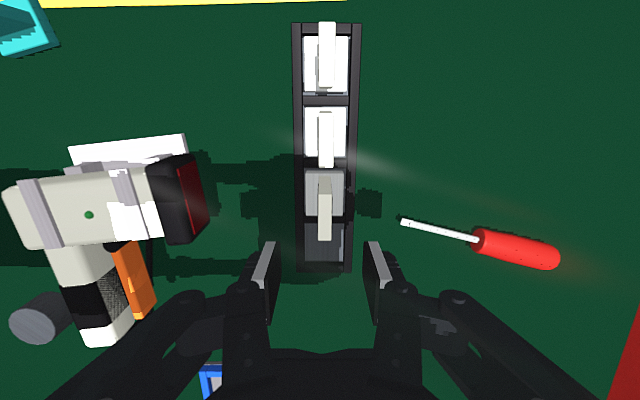

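View pics/w24a.png

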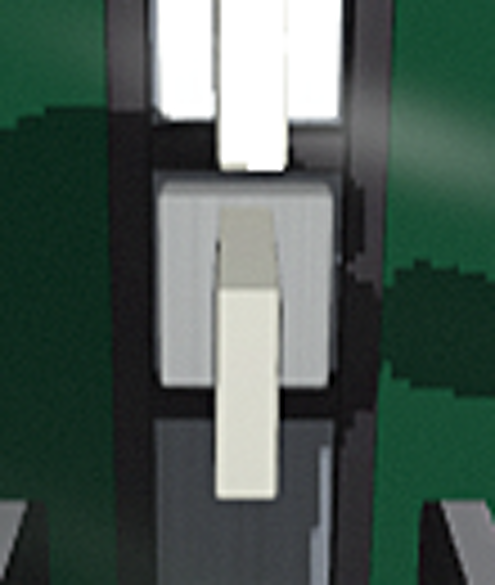

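Call:
{"name": "move_arm", "arguments": {"series": "0 0 0 0.03 -0.01 0.1 0; 0 0 0 0.035 -0.015 0.25 0; 0 0 0 0.035 -0.015 0.4 0; 0 0 0 0.035 -0.015 0.55 0; 0 0 0 0.035 -0.015 0.7 0; 0 0 0 0.035 -0.015 0.85 0; 0 0 0 0.035 -0.015 0.96 0; 0 0 0 0.035 -0.015 0.96 0"}}

```text
time: 39.65
tool_pos: [0.6349, -0.0255, 0.0536]
tcp_rot: [-3.141, 0.041, 0.007]
wrist_force: [-0.4, -0.2, -0.6]
width: 0.503
```

Call:
{"name": "move_arm", "arguments": {"series": "0 0 0 0 0 0 -0.6; 0 0 0 0 0 0 -1; 0 0 0 0 0 0 -1; 0 0 0 0 0 0 -1; 0 0 0 0 0 -0.1 -1; 0 0 0 0 0 -0.25 -1; 0 0 0 0 0 -0.4 -1; 0 0 0 0 0 -0.55 -1", "squeeze": 60}}

```text
time: 40.45
tool_pos: [0.6375, -0.0256, 0.1137]
tcp_rot: [3.141, -0.041, 0.003]
wrist_force: [-0.0, 0.5, -1.3]
width: 0.11
```

```bash
python3 -c "
from h import *
plan([.52,-.22,.17],0)
"
```

```text
t 40.45 pos [ 0.6375 -0.0256  0.1137] yaw -1.49 w 0.11 F [-0.   0.5 -1.3]
 turn [ 0.0001 -0.001  -0.0124] shift [-1.1228  1.9735 -0.5655] calls 1.97
```

Call:
{"name": "move_arm", "arguments": {"series": "0 0 0 -0.07 0.12 -0.1 -1; 0 0 0 -0.14 0.25 -0.2 -1; 0 0 0 -0.21 0.37 -0.3 -1; 0 0 0 -0.28 0.5 -0.4 -1; 0 0 0 -0.35 0.62 -0.5 -1; 0 0 -0.01 -0.42 0.75 -0.55 -1; 0 0 -0.01 -0.5 0.87 -0.55 -1; 0 0 -0.012 -0.56 1 -0.55 -1"}}

```text
time: 41.25
tool_pos: [0.5771, -0.1252, 0.1663]
tcp_rot: [-3.141, 0.002, 0.001]
wrist_force: [0.8, 0.4, -1.7]
width: 0.109
```

Call:
{"name": "move_arm", "arguments": {"series": "0 0 0 -0.07 0.12 0 -1; 0 0 0 -0.14 0.25 0 -1; 0 0 0 -0.21 0.37 0 -1; 0 0 0 -0.28 0.5 0 -1; 0 0 0 -0.35 0.62 0 -1; 0 0 0 -0.42 0.75 0 -1; 0 0 0 -0.5 0.9 0 -1; 0 0 0 -0.5 0.9 0 -1"}}

```text
time: 42.05
tool_pos: [0.527, -0.2161, 0.1663]
tcp_rot: [3.141, -0.004, -0.001]
wrist_force: [0.3, -0.0, -1.9]
width: 0.112
```

```bash
python3 -c "
from h import *
viewer.read_camera('top')
s,c=snap('wrist','w25.png');pickle.dump((s,c),open('w25.pkl','wb'))
plan([.5207,-.364,.12],0)
"
```

```text
t 42.15 pos [ 0.5279 -0.2146  0.1663] yaw -0.13 w 0.109 F [ 0.4  0.4 -0.7]
 turn [-0.0002 -0.0001 -0.0011] shift [-0.0687  1.4939  0.4627] calls 1.49
```

View pics/w25.png

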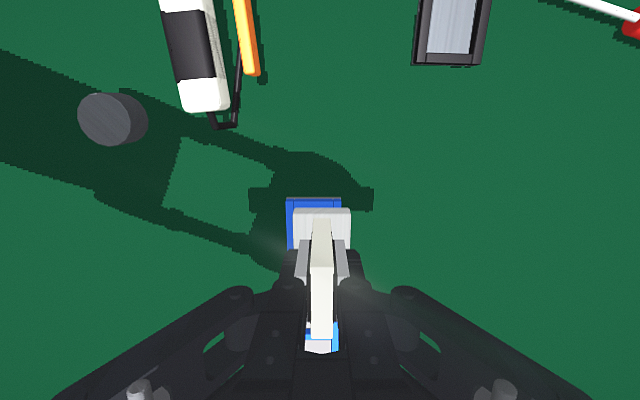

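Call:
{"name": "move_arm", "arguments": {"series": "0 0 0 0 0.12 0 -1; 0 0 0 -0.01 0.25 0 -1; 0 0 0 -0.02 0.37 0 -1; 0 0 0 -0.03 0.5 0 -1; 0 0 0 -0.04 0.62 0 -1; 0 0 0 -0.05 0.75 0 -1; 0 0 0 -0.06 0.87 0 -1; 0 0 0 -0.07 1 0 -1"}}

```text
time: 42.95
tool_pos: [0.5208, -0.3151, 0.1662]
tcp_rot: [-3.141, 0.002, 0.0]
wrist_force: [0.9, 0.5, -1.9]
width: 0.107
```

Call:
{"name": "move_arm", "arguments": {"series": "0 0 0 0 0.12 0.05 -1; 0 0 0 0 0.25 0.1 -1; 0 0 0 0 0.37 0.15 -1; 0 0 0 0 0.47 0.2 -1; 0 0 0 0 0.47 0.3 -1; 0 0 0 0 0.47 0.4 -1; 0 0 0 0 0.47 0.45 -1; 0 0 0 0 0.47 0.45 -1"}}

```text
time: 43.75
tool_pos: [0.5201, -0.3598, 0.1195]
tcp_rot: [-3.14, 0.0, 0.004]
wrist_force: [-0.1, 0.1, -0.4]
width: 0.107
```

```bash
python3 -c "
from h import *
viewer.read_camera('top')
s,c=snap('wrist','w26.png');pickle.dump((s,c),open('w26.pkl','wb'))
plan([.5207,-.364,.12],0)
crop('w26.png','w26a.png',265,10,110,120,5)
crop('w26.png','w26b.png',265,120,110,120,5)
"
```

```text
t 43.85 pos [ 0.521  -0.3606  0.1211] yaw -0.02 w 0.113 F [ 0.5 -1.  -0.3]
 turn [-0.0001  0.0002 -0.0001] shift [-0.0028  0.0342  0.011 ] calls 0.03
```

View pics/w26.png

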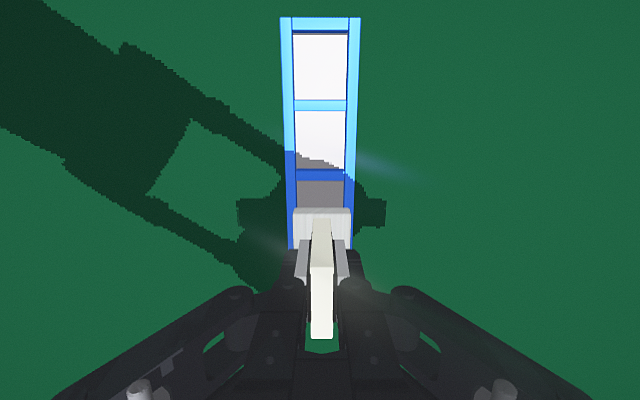

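View pics/w26b.png

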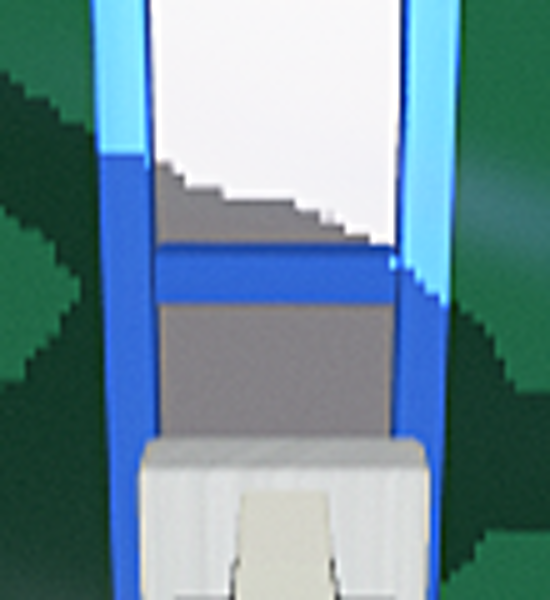

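View pics/w26a.png

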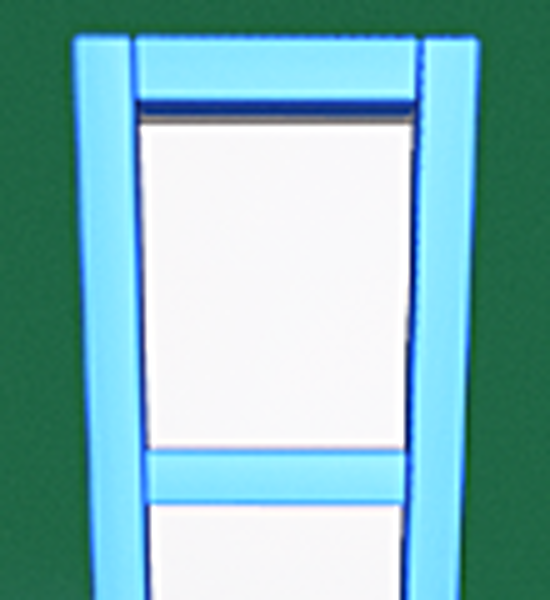

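Run:
```python
from h import *
s,c=pickle.load(open('w26.pkl','rb'))
A=lambda x,y:(265+x/5,10+y/5)
B=lambda x,y:(265+x/5,120+y/5)
N=dict(il2=(-19,56,14),ir2=(19,56,14),il3=(-19,48,14),ir3=(19,48,14),il4=(-19,-4,14),ir4=(19,-4,14),ol=(-27,48,14),or_=(27,48,14),ol4=(-27,-4,14),or4=(27,-4,14))
r=fit(s,c,dict(il2=A(145,450),ir2=A(409,450),il3=A(146,503),ir3=A(407,503),il4=B(155,304),ir4=B(397,304),ol=A(92,503),or_=A(464,503),ol4=B(103,304),or4=B(447,304)),x0=[.52,-.34,0],mod=N)
h=fit(s,c,dict(ftl=B(139,467),ftr=B(430,467),gtl=B(147,440),gtr=B(424,440)),z0=s['tool_pos'][2]-.0495,x0=[.52,-.36,0])
rel=h[:2]-s['tool_pos'][:2];print('rel',rel)
a=np.radians(r[2]*100)
for k in (-78,-26,26,78):
    sl=r[:2]+k/1000*np.array([-np.sin(a),np.cos(a)]); print(k, 'tool',sl-rel)
```

```text
xy [ 0.5209 -0.3378] yaw -0.16
{'il2': [-0.1, -0.6], 'ir2': [0.1, -0.4], 'il3': [-0.1, 0.4], 'ir3': [0.2, 0.6], 'il4': [-0.2, -0.3], 'ir4': [0.3, -0.1], 'ol': [-0.3, 0.4], 'or_': [-0.2, 0.6], 'ol4': [-0.1, -0.4], 'or4': [0.5, -0.1]}
xy [ 0.5223 -0.3631] yaw 0.06
{'ftl': [-1.0, 0.9], 'ftr': [1.3, 0.9], 'gtl': [-0.7, -0.9], 'gtr': [0.6, -0.9]}
rel [ 0.00171652 -0.00294122]
-78 tool [ 0.51892109 -0.41281537]
-26 tool [ 0.51906831 -0.36081558]
26 tool [ 0.51921553 -0.30881579]
78 tool [ 0.51936275 -0.256816  ]
```

Call:
{"name": "move_arm", "arguments": {"series": "0 0 0 -0.02 0 0 -1; 0 0 0 -0.02 0.005 0.08 -1; 0 0 0 -0.02 0.005 0.16 -1; 0 0 0 -0.02 0.005 0.24 -1; 0 0 0 -0.02 0.005 0.32 -1; 0 0 0 -0.02 0.005 0.4 -1; 0 0 0 -0.02 0.005 0.4 -1; 0 0 0 -0.02 0.005 0.4 -1"}}

```text
time: 44.65
tool_pos: [0.5188, -0.3614, 0.0808]
tcp_rot: [-3.141, 0.001, 0.001]
wrist_force: [0.2, -0.1, -1.6]
width: 0.109
```

```bash
python3 -c "
from h import *
viewer.read_camera('top')
s,c=snap('wrist','w27.png');pickle.dump((s,c),open('w27.pkl','wb'))
plan([.519,-.361,.0535],0)
crop('w27.png','w27b.png',265,120,110,120,5)
"
```

```text
t 44.75 pos [ 0.5193 -0.3618  0.0816] yaw -0.05 w 0.106 F [-1.4 -0.8 -1.3]
 turn [ 0.0002 -0.0003 -0.0004] shift [-0.0029 -0.0083  0.2814] calls 0.28
```

View pics/w27b.png

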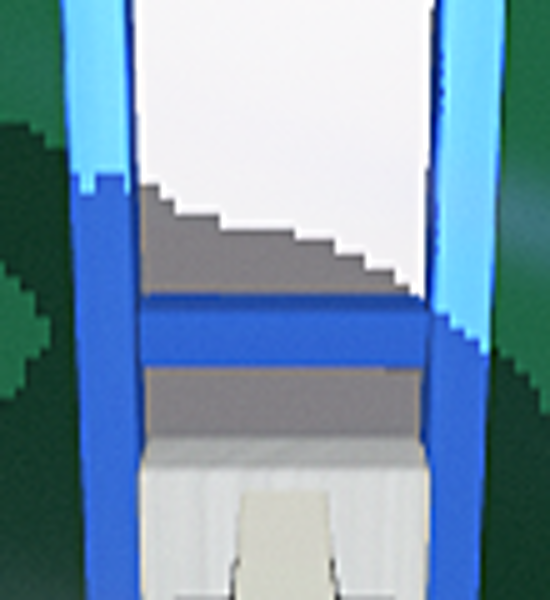

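Run:
```python
from h import *
s,c=pickle.load(open('w27.pkl','rb'))
B=lambda x,y:(265+x/5,120+y/5)
N=dict(il4=(-19,-4,14),ir4=(19,-4,14),ol4=(-27,-4,14),or4=(27,-4,14))
r=fit(s,c,dict(il4=B(139,367),ir4=B(426,367),ol4=B(80,367),or4=B(488,367)),x0=[.52,-.34,0],mod=N)
for dz in (.0495,.0508):
    h=fit(s,c,dict(ftl=B(140,467),ftr=B(430,467),gtl=B(147,440),gtr=B(424,440)),z0=s['tool_pos'][2]-dz,x0=[.52,-.36,0])
    print('off', h[:2]-r[:2],'want -.026')
```

```text
xy [ 0.5206 -0.3376] yaw -0.0
{'il4': [-0.3, 0.0], 'ir4': [0.5, 0.0], 'ol4': [-0.7, 0.0], 'or4': [0.4, 0.0]}
xy [ 0.5209 -0.3647] yaw -0.0
{'ftl': [-1.2, 0.9], 'ftr': [1.3, 0.9], 'gtl': [-0.7, -0.9], 'gtr': [0.6, -0.9]}
off [ 0.00024549 -0.02701845] want -.026
xy [ 0.5209 -0.3651] yaw -0.0
{'ftl': [-0.9, 0.9], 'ftr': [1.1, 0.9], 'gtl': [-0.5, -0.9], 'gtr': [0.4, -0.9]}
off [ 0.00024647 -0.02750345] want -.026
```

Call:
{"name": "move_arm", "arguments": {"series": "0 0 0 -0.002 -0.012 0.02 -1; 0 0 0 -0.002 -0.012 0.07 -1; 0 0 0 -0.002 -0.012 0.12 -1; 0 0 0 -0.002 -0.012 0.17 -1; 0 0 0 -0.002 -0.012 0.22 -1; 0 0 0 -0.002 -0.012 0.27 -1; 0 0 0 -0.002 -0.012 0.28 -1; 0 0 0 -0.002 -0.012 0.28 -1"}}

```text
time: 45.55
tool_pos: [0.5188, -0.3603, 0.0566]
tcp_rot: [-3.141, 0.001, 0.001]
wrist_force: [-7.2, 6.4, 18.8]
width: 0.106
```

Call:
{"name": "move_arm", "arguments": {"series": "0 0 0 0 0 0 -0.4; 0 0 0 0 0 0 0; 0 0 0 0 0 0 0; 0 0 0 0 0 -0.2 0; 0 0 0 0 0 -0.4 0; 0 0 0 0 0 -0.6 0; 0 0 0 0 0 -0.8 0; 0 0 0 0 0 -1 0"}}

```text
time: 46.35
tool_pos: [0.5186, -0.3602, 0.1533]
tcp_rot: [-3.141, 0.002, 0.001]
wrist_force: [-0.5, -0.4, -0.1]
width: 0.501
```

```bash
python3 -c "
from h import *
s,c=snap('wrist','w28.png')
plan([.637,.0264,.17],-1.5)
"
```

```text
t 46.4 pos [ 0.5205 -0.3617  0.1575] yaw -0.06 w 0.507 F [ 1.5 -0.5  2.5]
 turn [ 0.0015 -0.002   0.012 ] shift [ 1.1622 -3.8812 -0.132 ] calls 3.88
```

View pics/w28.png

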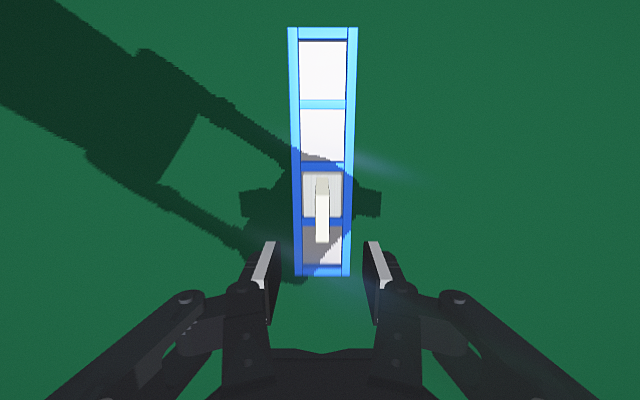

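```bash
python3 -c "
from h import *
viewer.read_camera('top')
s,c=snap('wrist','w29.png');pickle.dump((s,c),open('w29.pkl','wb'))
crop('w29.png','w29b.png',275,140,95,110,6)
"
```

```text
(no output)
```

View pics/w29b.png

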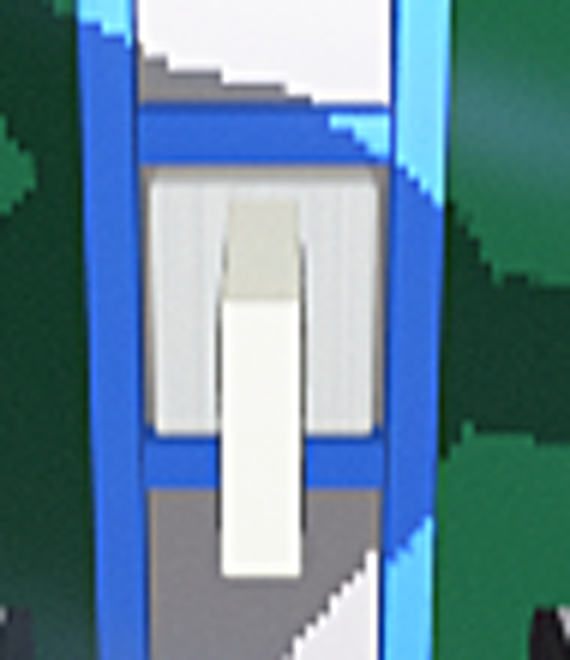

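Run:
```python
from h import *
s,c=pickle.load(open('w29.pkl','rb'))
B=lambda x,y:(275+x/6,140+y/6)
N=dict(il4=(-19,-4,14),ir4=(19,-4,14),bl=(-19,-56,14),br=(19,-56,14),tl=(-19,4,14))
N.pop('tl')
r=fit(s,c,dict(il4=B(139,165),ir4=B(391,165),bl=B(147,488),br=B(384,488)),x0=[.52,-.34,0],mod=N)
for z0 in (.004,.009,.014):
    h=fit(s,c,dict(ftl=B(150,182),ftr=B(378,182),fbr=B(374,436),fbl=B(153,436),ptl=B(222,298),ptr=B(300,298),pbr=B(301,577),pbl=B(221,577)),z0=z0,x0=[.52,-.36,0])
    print('off', h[:2]-r[:2])
```

```text
xy [ 0.5207 -0.3375] yaw -0.07
{'il4': [-0.4, -0.1], 'ir4': [0.4, -0.1], 'bl': [-0.4, 0.2], 'br': [0.4, 0.2]}
xy [ 0.5204 -0.3636] yaw -0.19
{'ftl': [-0.4, -0.2], 'ftr': [0.1, -0.1], 'fbr': [-0.1, -0.2], 'fbl': [-0.0, -0.2], 'ptl': [-0.4, 0.5], 'ptr': [0.6, 0.5], 'pbr': [0.1, -0.2], 'pbl': [0.1, -0.2]}
off [-0.00034296 -0.0261213 ]
xy [ 0.5204 -0.3618] yaw -0.19
{'ftl': [-0.8, -0.9], 'ftr': [0.5, -0.8], 'fbr': [0.2, -0.0], 'fbl': [-0.4, -0.1], 'ptl': [-0.6, 0.1], 'ptr': [0.7, 0.2], 'pbr': [0.2, 0.5], 'pbl': [-0.1, 0.5]}
off [-0.00032375 -0.02433619]
xy [ 0.5204 -0.3601] yaw -0.19
{'ftl': [-1.2, -1.5], 'ftr': [0.9, -1.4], 'fbr': [0.6, 0.2], 'fbl': [-0.8, 0.2], 'ptl': [-0.8, -0.2], 'ptr': [0.9, -0.1], 'pbr': [0.4, 1.4], 'pbl': [-0.2, 1.4]}
off [-0.0003087  -0.02260139]
```

Call:
{"name": "move_arm", "arguments": {"series": "0 0 0 0.04 -0.12 -0.02 0; 0 0 0 0.08 -0.25 -0.03 0; 0 0 0 0.11 -0.37 -0.04 0; 0 0 0 0.15 -0.5 -0.06 0; 0 0 0 0.19 -0.62 -0.08 0; 0 0 0 0.22 -0.75 -0.1 0; 0 0 0 0.26 -0.87 -0.12 0; 0 0 0.01 0.3 -1 -0.13 0"}}

```text
time: 47.3
tool_pos: [0.5494, -0.2594, 0.1668]
tcp_rot: [3.141, -0.035, 0.001]
wrist_force: [1.0, 0.1, -1.0]
width: 0.497
```

Call:
{"name": "move_arm", "arguments": {"series": "0 0 0 0.04 -0.12 0 0; 0 0 0 0.08 -0.25 0 0; 0 0 0 0.11 -0.37 0 0; 0 0 0 0.15 -0.5 0 0; 0 0 0 0.19 -0.62 0 0; 0 0 0 0.22 -0.75 0 0; 0 0 0 0.26 -0.87 0 0; 0 0 0 0.3 -1 0 0"}}

```text
time: 48.1
tool_pos: [0.5813, -0.1601, 0.1662]
tcp_rot: [3.141, -0.034, -0.0]
wrist_force: [0.1, 0.0, -0.2]
width: 0.503
```

Call:
{"name": "move_arm", "arguments": {"series": "0 0 0 0.04 -0.12 0 0; 0 0 0 0.08 -0.25 0 0; 0 0 0 0.11 -0.37 0 0; 0 0 0 0.15 -0.5 0 0; 0 0 0 0.19 -0.62 0 0; 0 0 0 0.22 -0.75 0 0; 0 0 0 0.26 -0.87 0 0; 0 0 0 0.3 -1 0 0"}}

```text
time: 48.9
tool_pos: [0.6135, -0.0608, 0.1663]
tcp_rot: [3.141, -0.034, -0.0]
wrist_force: [0.4, -0.4, -0.1]
width: 0.498
```

```bash
python3 -c "
from h import *
plan([.637,.0264,.15],-1.5)
"
```

```text
t 48.9 pos [ 0.6135 -0.0608  0.1663] yaw -1.26 w 0.498 F [ 0.4 -0.4 -0.1]
 turn [0.    0.    0.002] shift [ 0.2155 -0.8766  0.1626] calls 0.88
```

Call:
{"name": "move_arm", "arguments": {"series": "0 0 0 0.03 -0.14 0 0; 0 0 0 0.06 -0.28 0 0; 0 0 0 0.1 -0.42 0 0; 0 0 0 0.14 -0.56 0.05 0; 0 0 0 0.18 -0.7 0.1 0; 0 0 0.002 0.2 -0.83 0.15 0; 0 0 0.002 0.2 -0.86 0.16 0; 0 0 0.002 0.2 -0.86 0.16 0"}}

```text
time: 49.7
tool_pos: [0.6346, 0.0244, 0.1495]
tcp_rot: [3.141, -0.039, -0.002]
wrist_force: [0.1, -0.2, 0.2]
width: 0.499
```

```bash
python3 -c "
from h import *
viewer.read_camera('top')
s,c=snap('wrist','w30.png');pickle.dump((s,c),open('w30.pkl','wb'))
plan([.637,.0264,.0545],-1.5)
"
```

```text
t 49.8 pos [0.635  0.0235 0.1502] yaw -1.49 w 0.499 F [-1.   0.4 -0.1]
 turn [0.0002 0.0001 0.0001] shift [ 0.0196 -0.0295  0.9568] calls 0.96
```

View pics/w30.png

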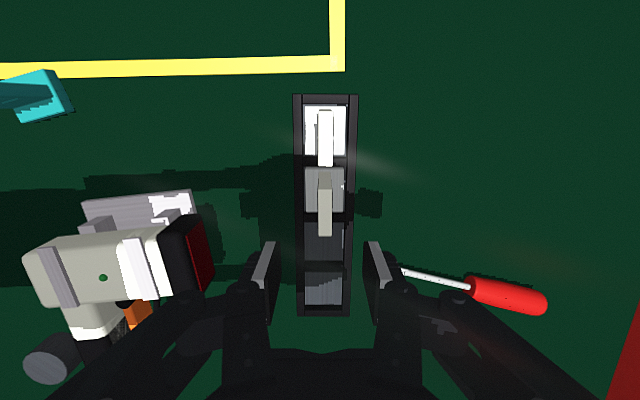

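Call:
{"name": "move_arm", "arguments": {"series": "0 0 0 0.02 -0.02 0.1 0; 0 0 0 0.02 -0.03 0.25 0; 0 0 0 0.02 -0.03 0.4 0; 0 0 0 0.02 -0.03 0.55 0; 0 0 0 0.02 -0.03 0.7 0; 0 0 0 0.02 -0.03 0.85 0; 0 0 0 0.02 -0.03 0.96 0; 0 0 0 0.02 -0.03 0.96 0"}}

```text
time: 50.6
tool_pos: [0.6353, 0.0267, 0.0515]
tcp_rot: [3.141, -0.041, -0.007]
wrist_force: [-0.5, 1.0, -0.1]
width: 0.502
```

Call:
{"name": "move_arm", "arguments": {"series": "0 0 0 0 0 0 -0.6; 0 0 0 0 0 0 -1; 0 0 0 0 0 0 -1; 0 0 0 0 0 0 -1; 0 0 0 0 0 0 -1; 0 0 0 0 0 0 -1; 0 0 0 0 0 0 -1; 0 0 0 0 0 0 -1", "squeeze": 60}}

```text
time: 51.4
tool_pos: [0.6378, 0.0267, 0.0551]
tcp_rot: [-3.141, 0.041, -0.002]
wrist_force: [-0.7, -0.1, 4.7]
width: 0.111
```

Call:
{"name": "move_arm", "arguments": {"series": "0 0 0 0 0 -0.12 -1; 0 0 0 0 0 -0.25 -1; 0 0 0 0 0 -0.37 -1; 0 0 0 0 0 -0.5 -1; 0 0 0 0 0 -0.62 -1; 0 0 0 0 0 -0.75 -1; 0 0 0 -0.02 0.05 -0.87 -1; 0 0 0 -0.06 0.15 -1 -1"}}

```text
time: 52.2
tool_pos: [0.6306, 0.0119, 0.1553]
tcp_rot: [3.141, -0.039, 0.0]
wrist_force: [0.1, -0.8, -1.5]
width: 0.107
```

```bash
python3 -c "
from h import *
plan([.519,-.309,.17],0)
"
```

```text
t 52.2 pos [0.6306 0.0119 0.1553] yaw -1.43 w 0.107 F [ 0.1 -0.8 -1.5]
 turn [ 0.     -0.     -0.0119] shift [-1.036   3.2356 -0.1467] calls 3.24
```

Call:
{"name": "move_arm", "arguments": {"series": "0 0 0 -0.04 0.12 -0.02 -1; 0 0 0 -0.08 0.25 -0.04 -1; 0 0 0 -0.12 0.37 -0.06 -1; 0 0 0 -0.16 0.5 -0.08 -1; 0 0 0 -0.2 0.62 -0.1 -1; 0 0 0 -0.24 0.75 -0.12 -1; 0 0 0 -0.28 0.87 -0.14 -1; 0 0 -0.012 -0.32 1 -0.15 -1"}}

```text
time: 53.0
tool_pos: [0.5959, -0.0882, 0.1695]
tcp_rot: [-3.142, 0.001, -0.0]
wrist_force: [0.6, -0.6, -1.7]
width: 0.111
```

Call:
{"name": "move_arm", "arguments": {"series": "0 0 0 -0.04 0.12 0 -1; 0 0 0 -0.08 0.25 0 -1; 0 0 0 -0.12 0.37 0 -1; 0 0 0 -0.16 0.5 0 -1; 0 0 0 -0.2 0.62 0 -1; 0 0 0 -0.24 0.75 0 -1; 0 0 0 -0.28 0.87 0 -1; 0 0 0 -0.32 1 0 -1"}}

```text
time: 53.8
tool_pos: [0.5638, -0.1882, 0.1693]
tcp_rot: [-3.142, 0.001, -0.0]
wrist_force: [-0.1, 0.6, -1.5]
width: 0.107
```

Call:
{"name": "move_arm", "arguments": {"series": "0 0 0 -0.04 0.12 0 -1; 0 0 0 -0.08 0.25 0 -1; 0 0 0 -0.12 0.37 0 -1; 0 0 0 -0.16 0.5 0 -1; 0 0 0 -0.2 0.62 0 -1; 0 0 0 -0.24 0.75 0 -1; 0 0 0 -0.28 0.87 0 -1; 0 0 0 -0.32 1 0 -1"}}

```text
time: 54.6
tool_pos: [0.5316, -0.2882, 0.1692]
tcp_rot: [-3.142, 0.001, 0.0]
wrist_force: [0.1, 0.2, -1.7]
width: 0.114
```

```bash
python3 -c "
from h import *
plan([.519,-.309,.12],0)
"
```

```text
t 54.6 pos [ 0.5316 -0.2882  0.1692] yaw -0.05 w 0.114 F [ 0.1  0.2 -1.7]
 turn [-0.      0.     -0.0004] shift [-0.126   0.2086  0.4924] calls 0.49
```

Call:
{"name": "move_arm", "arguments": {"series": "0 0 0 -0.05 0.08 0 -1; 0 0 0 -0.1 0.16 0.05 -1; 0 0 0 -0.12 0.19 0.15 -1; 0 0 0 -0.12 0.19 0.25 -1; 0 0 0 -0.12 0.19 0.35 -1; 0 0 0 -0.12 0.19 0.45 -1; 0 0 0 -0.12 0.19 0.48 -1; 0 0 0 -0.12 0.19 0.48 -1"}}

```text
time: 55.4
tool_pos: [0.5196, -0.3054, 0.1201]
tcp_rot: [-3.14, 0.0, 0.003]
wrist_force: [-0.1, -1.2, -0.8]
width: 0.112
```

```bash
python3 -c "
from h import *
viewer.read_camera('top')
s,c=snap('wrist','w31.png');pickle.dump((s,c),open('w31.pkl','wb'))
plan([.519,-.309,.12],0)
crop('w31.png','w31b.png',265,90,110,150,4)
"
```

```text
t 55.5 pos [ 0.5203 -0.3061  0.1214] yaw -0.03 w 0.105 F [ 0.8  0.9 -1.3]
 turn [ 0.0001 -0.0002 -0.0002] shift [-0.0133  0.0293  0.0145] calls 0.03
```

View pics/w31b.png

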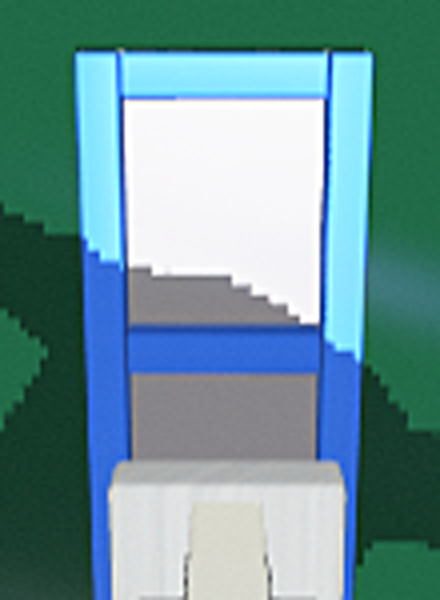

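```bash
cat >> h.py <<'E'
def rel_check(f,ybar,bar,foot,x0,dz=.0511):
    """bar: px of (-27,-19,19,27) at local y=ybar top; foot: ftl,ftr,gtl,gtr"""
    s,c=pickle.load(open(f,'rb'))
    N={'b%d'%i:(x,ybar,14) for i,x in enumerate((-27,-19,19,27))}
    r=fit(s,c,{'b%d'%i:p for i,p in enumerate(bar)},x0=[*x0,0],mod=N)
    h=fit(s,c,dict(zip(('ftl','ftr','gtl','gtr'),foot)),z0=s['tool_pos'][2]-dz,x0=[*s['tool_pos'][:2],0])
    print('holder-rack',(h[:2]-r[:2]).round(4),'tool',s['tool_pos'].round(4))
    return r,h
E
python3 - <<'E'
from h import *
B=lambda x,y:(265+x/4,90+y/4)
rel_check('w31.pkl',48,[B(88,373),B(129,373),B(321,373),B(359,373)],[B(109,483),B(346,483),B(116,462),B(340,462)],[.5207,-.3377])
E
```

```text
xy [ 0.5211 -0.3378] yaw 0.02
{'b0': [-0.5, 0.0], 'b1': [-0.5, 0.0], 'b2': [0.2, 0.0], 'b3': [0.9, 0.0]}
xy [ 0.5217 -0.3078] yaw 0.03
{'ftl': [-0.3, 0.9], 'ftr': [0.5, 0.9], 'gtl': [-0.2, -0.9], 'gtr': [0.1, -0.9]}
holder-rack [0.0006 0.03  ] tool [ 0.52   -0.3058  0.1209]
```

Call:
{"name": "move_arm", "arguments": {"series": "0 0 0 -0.01 0.02 0 -1; 0 0 0 -0.01 0.038 0.05 -1; 0 0 0 -0.01 0.038 0.13 -1; 0 0 0 -0.01 0.038 0.21 -1; 0 0 0 -0.01 0.038 0.3 -1; 0 0 0 -0.01 0.038 0.4 -1; 0 0 0 -0.01 0.038 0.4 -1; 0 0 0 -0.01 0.038 0.4 -1"}}

```text
time: 56.3
tool_pos: [0.5186, -0.3097, 0.0805]
tcp_rot: [-3.141, 0.001, 0.002]
wrist_force: [-0.2, -0.1, -1.0]
width: 0.109
```

```bash
python3 -c "
from h import *
viewer.read_camera('top')
s,c=snap('wrist','w32.png');pickle.dump((s,c),open('w32.pkl','wb'))
plan([.519,-.3098,.055],0)
crop('w32.png','w32b.png',265,120,110,120,5)
"
```

```text
t 56.4 pos [ 0.5193 -0.3101  0.0815] yaw -0.05 w 0.113 F [-0.1 -0.3 -0.4]
 turn [ 0.0001 -0.0002 -0.0004] shift [-0.0029 -0.0032  0.2652] calls 0.27
```

View pics/w32b.png

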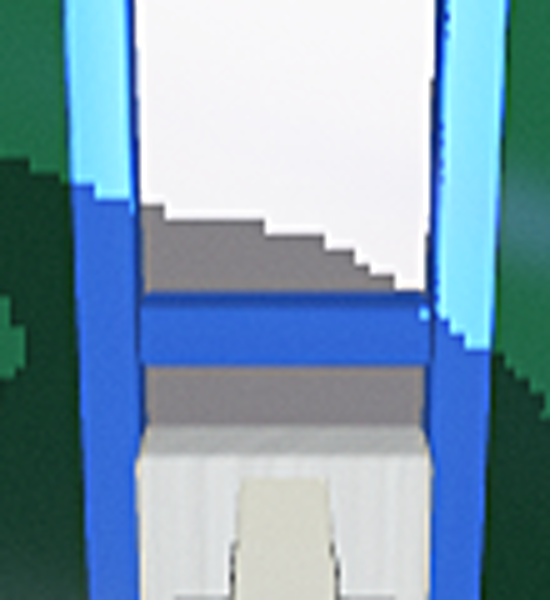

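Run:
```python
from h import *
B=lambda x,y:(265+x/5,120+y/5)
rel_check('w32.pkl',48,[B(81,366),B(141,366),B(431,366),B(490,366)],[B(137,458),B(432,458),B(146,427),B(425,427)],[.5207,-.3377])
```

```text
xy [ 0.5209 -0.3377] yaw -0.0
{'b0': [-0.5, 0.0], 'b1': [-0.2, 0.0], 'b2': [0.1, 0.0], 'b3': [0.6, 0.0]}
xy [ 0.5208 -0.3122] yaw -0.0
{'ftl': [-0.4, 0.4], 'ftr': [0.6, 0.4], 'gtl': [-0.3, -0.4], 'gtr': [0.1, -0.4]}
holder-rack [-0.0001  0.0256] tool [ 0.519  -0.3099  0.0811]
```

Centred within 0.5 mm. Lowering and releasing.

Call:
{"name": "move_arm", "arguments": {"series": "0 0 0 0 -0.003 0.02 -1; 0 0 0 0 -0.003 0.07 -1; 0 0 0 0 -0.003 0.12 -1; 0 0 0 0 -0.003 0.17 -1; 0 0 0 0 -0.003 0.22 -1; 0 0 0 0 -0.003 0.26 -1; 0 0 0 0 -0.003 0.265 -1; 0 0 0 0 -0.003 0.265 -1"}}

```text
time: 57.2
tool_pos: [0.5188, -0.3096, 0.0551]
tcp_rot: [-3.141, 0.001, 0.001]
wrist_force: [-1.8, 1.9, 3.7]
width: 0.11
```

Call:
{"name": "move_arm", "arguments": {"series": "0 0 0 0 0 0 -0.4; 0 0 0 0 0 0 0; 0 0 0 0 0 0 0; 0 0 0 0 0 -0.2 0; 0 0 0 0 0 -0.4 0; 0 0 0 0 0 -0.6 0; 0 0 0 0 0 -0.8 0; 0 0 0 0 0 -1 0"}}

```text
time: 58.0
tool_pos: [0.519, -0.3097, 0.1555]
tcp_rot: [3.141, -0.001, 0.0]
wrist_force: [0.4, -0.2, -0.5]
width: 0.499
```

```bash
python3 -c "
from h import *
viewer.read_camera('top')
s,c=snap('wrist','w33.png')
crop('w33.png','w33b.png',275,140,95,110,5)
plan([.6388,.0801,.17],-1.5)
"
```

```text
t 58.1 pos [ 0.5211 -0.311   0.1583] yaw -0.05 w 0.503 F [-0.3 -0.4  0.6]
 turn [ 0.0017 -0.0027  0.0121] shift [ 1.174  -3.912  -0.1252] calls 3.91
```

View pics/w33b.png

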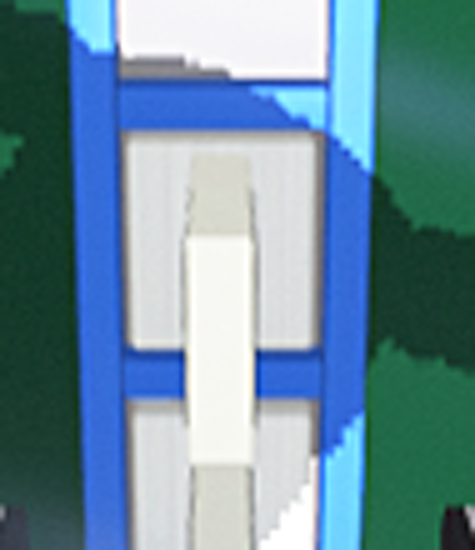

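Seated. Now the third holder, at nest slot +78.

Call:
{"name": "move_arm", "arguments": {"series": "0 0 0 0.04 -0.12 -0.02 0; 0 0 0 0.08 -0.25 -0.03 0; 0 0 0 0.11 -0.37 -0.04 0; 0 0 0 0.15 -0.5 -0.06 0; 0 0 0 0.19 -0.62 -0.08 0; 0 0 0 0.22 -0.75 -0.1 0; 0 0 0 0.26 -0.87 -0.12 0; 0 0 0.012 0.3 -1 -0.13 0"}}

```text
time: 58.9
tool_pos: [0.5496, -0.2086, 0.1682]
tcp_rot: [3.141, -0.041, 0.001]
wrist_force: [0.8, 0.3, -0.5]
width: 0.498
```

Call:
{"name": "move_arm", "arguments": {"series": "0 0 0 0.04 -0.12 0 0; 0 0 0 0.08 -0.25 0 0; 0 0 0 0.11 -0.37 0 0; 0 0 0 0.15 -0.5 0 0; 0 0 0 0.19 -0.62 0 0; 0 0 0 0.22 -0.75 0 0; 0 0 0 0.26 -0.87 0 0; 0 0 0 0.3 -1 0 0"}}

```text
time: 59.7
tool_pos: [0.582, -0.1095, 0.1678]
tcp_rot: [3.141, -0.041, -0.0]
wrist_force: [-0.0, -0.4, -0.4]
width: 0.501
```

Call:
{"name": "move_arm", "arguments": {"series": "0 0 0 0.04 -0.12 0 0; 0 0 0 0.08 -0.25 0 0; 0 0 0 0.11 -0.37 0 0; 0 0 0 0.15 -0.5 0 0; 0 0 0 0.19 -0.62 0 0; 0 0 0 0.22 -0.75 0 0; 0 0 0 0.26 -0.87 0 0; 0 0 0 0.3 -1 0 0"}}

```text
time: 60.5
tool_pos: [0.6146, -0.0103, 0.1678]
tcp_rot: [3.141, -0.041, 0.0]
wrist_force: [-0.9, -0.1, -0.4]
width: 0.501
```

```bash
python3 -c "
from h import *
plan([.6388,.0801,.15],-1.5)
"
```

```text
t 60.5 pos [ 0.6146 -0.0103  0.1678] yaw -1.49 w 0.501 F [-0.9 -0.1 -0.4]
 turn [ 0. -0.  0.] shift [ 0.2184 -0.9104  0.1778] calls 0.91
```

Call:
{"name": "move_arm", "arguments": {"series": "0 0 0 0.03 -0.14 0 0; 0 0 0 0.07 -0.28 0 0; 0 0 0 0.1 -0.42 0 0; 0 0 0 0.14 -0.56 0.05 0; 0 0 0 0.18 -0.7 0.1 0; 0 0 0 0.21 -0.84 0.15 0; 0 0 0 0.21 -0.89 0.17 0; 0 0 0 0.21 -0.89 0.17 0"}}

```text
time: 61.3
tool_pos: [0.637, 0.078, 0.1498]
tcp_rot: [3.141, -0.039, -0.003]
wrist_force: [0.6, -0.0, 1.0]
width: 0.498
```

```bash
python3 -c "
from h import *
viewer.read_camera('top')
s,c=snap('wrist','w34.png');pickle.dump((s,c),open('w34.pkl','wb'))
plan([.6388,.0801,.055],-1.5)
"
```

```text
t 61.4 pos [0.6374 0.077  0.1506] yaw -1.48 w 0.502 F [-0.4 -0.2  0.7]
 turn [0.0002 0.0002 0.0002] shift [ 0.0136 -0.0321  0.9557] calls 0.96
```

View pics/w34.png

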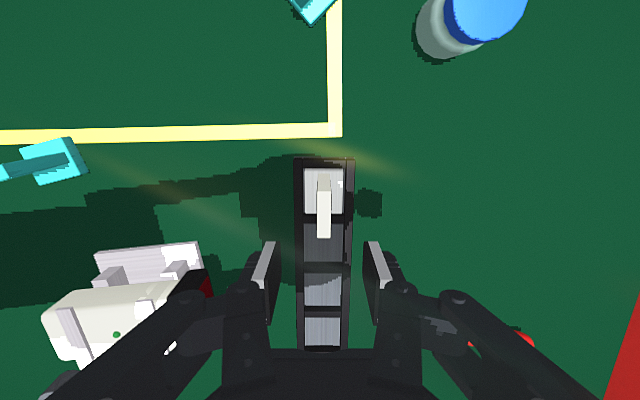

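Call:
{"name": "move_arm", "arguments": {"series": "0 0 0 0.01 -0.01 0.1 0; 0 0 0 0.015 -0.016 0.25 0; 0 0 0 0.015 -0.016 0.4 0; 0 0 0 0.015 -0.016 0.55 0; 0 0 0 0.015 -0.016 0.7 0; 0 0 0 0.015 -0.016 0.85 0; 0 0 0 0.015 -0.016 0.95 0; 0 0 0 0.015 -0.016 0.95 0"}}

```text
time: 62.2
tool_pos: [0.6374, 0.0785, 0.0532]
tcp_rot: [3.141, -0.041, -0.006]
wrist_force: [0.3, -0.1, 0.9]
width: 0.504
```

Call:
{"name": "move_arm", "arguments": {"series": "0 0 0 0 0 0 -0.6; 0 0 0 0 0 0 -1; 0 0 0 0 0 0 -1; 0 0 0 0 0 0 -1; 0 0 0 0 0 0 -1; 0 0 0 0 0 0 -1; 0 0 0 0 0 0 -1; 0 0 0 0 0 0 -1", "squeeze": 60}}

```text
time: 63.0
tool_pos: [0.6396, 0.0788, 0.0565]
tcp_rot: [-3.141, 0.041, -0.002]
wrist_force: [-1.0, 0.9, 3.5]
width: 0.109
```

Call:
{"name": "move_arm", "arguments": {"series": "0 0 0 0 0 -0.12 -1; 0 0 0 0 0 -0.25 -1; 0 0 0 0 0 -0.37 -1; 0 0 0 0 0 -0.5 -1; 0 0 0 0 0 -0.62 -1; 0 0 0 0 0 -0.75 -1; 0 0 0 -0.02 0.05 -0.87 -1; 0 0 0 -0.06 0.15 -1 -1"}}

```text
time: 63.8
tool_pos: [0.6326, 0.0638, 0.1568]
tcp_rot: [-3.141, 0.039, -0.0]
wrist_force: [1.0, -0.6, -1.7]
width: 0.107
```

```bash
python3 -c "
from h import *
plan([.519,-.257,.17],0)
"
```

```text
t 63.8 pos [0.6326 0.0638 0.1568] yaw -1.43 w 0.107 F [ 1.  -0.6 -1.7]
 turn [-0.     -0.     -0.0119] shift [-1.0553  3.2355 -0.1321] calls 3.24
```

Call:
{"name": "move_arm", "arguments": {"series": "0 0 0 -0.04 0.12 -0.02 -1; 0 0 0 -0.08 0.25 -0.04 -1; 0 0 0 -0.12 0.37 -0.06 -1; 0 0 0 -0.16 0.5 -0.08 -1; 0 0 0 -0.2 0.62 -0.1 -1; 0 0 0 -0.24 0.75 -0.12 -1; 0 0 0 -0.28 0.87 -0.14 -1; 0 0 -0.012 -0.32 1 -0.14 -1"}}

```text
time: 64.6
tool_pos: [0.598, -0.0363, 0.1702]
tcp_rot: [3.142, -0.001, 0.001]
wrist_force: [0.1, 0.3, -1.8]
width: 0.112
```

Call:
{"name": "move_arm", "arguments": {"series": "0 0 0 -0.04 0.12 0 -1; 0 0 0 -0.08 0.25 0 -1; 0 0 0 -0.12 0.37 0 -1; 0 0 0 -0.16 0.5 0 -1; 0 0 0 -0.2 0.62 0 -1; 0 0 0 -0.24 0.75 0 -1; 0 0 0 -0.28 0.87 0 -1; 0 0 0 -0.32 1 0 -1"}}

```text
time: 65.4
tool_pos: [0.5657, -0.1363, 0.1698]
tcp_rot: [3.142, -0.001, 0.0]
wrist_force: [0.8, -0.3, -1.6]
width: 0.11
```

Call:
{"name": "move_arm", "arguments": {"series": "0 0 0 -0.04 0.12 0 -1; 0 0 0 -0.08 0.25 0 -1; 0 0 0 -0.12 0.37 0 -1; 0 0 0 -0.16 0.5 0 -1; 0 0 0 -0.2 0.62 0 -1; 0 0 0 -0.24 0.75 0 -1; 0 0 0 -0.28 0.87 0 -1; 0 0 0 -0.32 1 0 -1"}}

```text
time: 66.2
tool_pos: [0.5336, -0.2362, 0.1698]
tcp_rot: [-3.142, 0.001, -0.0]
wrist_force: [0.4, -0.3, -2.3]
width: 0.107
```

```bash
python3 -c "
from h import *
plan([.519,-.257,.12],0)
"
```

```text
t 66.2 pos [ 0.5336 -0.2362  0.1698] yaw -0.05 w 0.107 F [ 0.4 -0.3 -2.3]
 turn [-0.     -0.     -0.0004] shift [-0.1459  0.208   0.4977] calls 0.5
```

Call:
{"name": "move_arm", "arguments": {"series": "0 0 0 -0.05 0.08 0 -1; 0 0 0 -0.1 0.16 0.05 -1; 0 0 0 -0.14 0.22 0.15 -1; 0 0 0 -0.14 0.22 0.25 -1; 0 0 0 -0.14 0.22 0.35 -1; 0 0 0 -0.14 0.22 0.45 -1; 0 0 0 -0.14 0.22 0.48 -1; 0 0 0 -0.14 0.22 0.48 -1"}}

```text
time: 67.0
tool_pos: [0.5195, -0.2566, 0.1206]
tcp_rot: [-3.141, 0.001, 0.003]
wrist_force: [0.2, 0.2, -1.3]
width: 0.113
```

```bash
python3 -c "
from h import *
viewer.read_camera('top')
s,c=snap('wrist','w35.png');pickle.dump((s,c),open('w35.pkl','wb'))
plan([.519,-.257,.12],0)
crop('w35.png','w35b.png',265,120,110,120,5)
"
```

```text
t 67.1 pos [ 0.5203 -0.2571  0.1219] yaw -0.02 w 0.107 F [-0.7 -0.2 -1.9]
 turn [ 0.0001 -0.0001 -0.0002] shift [-0.0128 -0.0009  0.0191] calls 0.02
```

View pics/w35b.png

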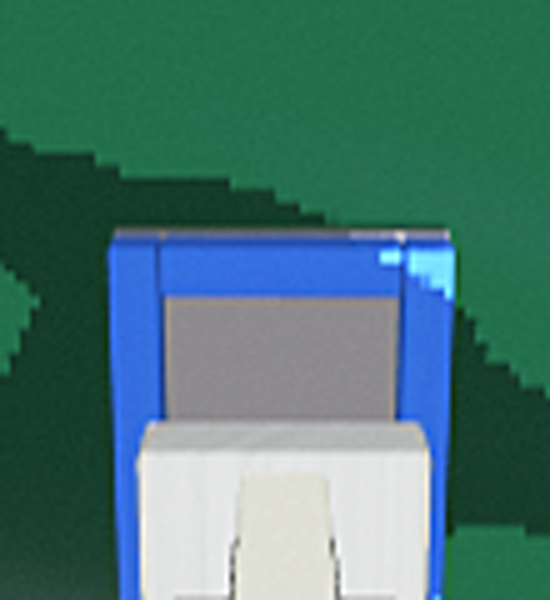

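Run:
```python
from h import *
B=lambda x,y:(265+x/5,120+y/5)
rel_check('w35.pkl',100,[B(111,297),B(160,297),B(402,297),B(450,297)],[B(138,452),B(431,452),B(147,422),B(425,422)],[.5207,-.3377],dz=.0525)
```

```text
xy [ 0.5211 -0.3379] yaw 0.03
{'b0': [-0.7, 0.0], 'b1': [-0.2, 0.0], 'b2': [0.1, 0.0], 'b3': [0.8, 0.0]}
xy [ 0.5217 -0.2589] yaw 0.04
{'ftl': [-0.3, 0.5], 'ftr': [0.7, 0.5], 'gtl': [-0.3, -0.5], 'gtr': [0.0, -0.5]}
holder-rack [0.0006 0.079 ] tool [ 0.52   -0.2569  0.1214]
```

Call:
{"name": "move_arm", "arguments": {"series": "0 0 0 -0.01 0.01 0 -1; 0 0 0 -0.01 0.01 0.05 -1; 0 0 0 -0.01 0.01 0.13 -1; 0 0 0 -0.01 0.01 0.21 -1; 0 0 0 -0.01 0.01 0.3 -1; 0 0 0 -0.01 0.01 0.4 -1; 0 0 0 -0.01 0.01 0.4 -1; 0 0 0 -0.01 0.01 0.4 -1"}}

```text
time: 67.9
tool_pos: [0.5185, -0.258, 0.081]
tcp_rot: [-3.141, 0.001, 0.002]
wrist_force: [0.4, 0.6, -1.3]
width: 0.107
```

```bash
python3 -c "
from h import *
viewer.read_camera('top')
s,c=snap('wrist','w36.png');pickle.dump((s,c),open('w36.pkl','wb'))
plan([.519,-.258,.0562],0)
crop('w36.png','w36b.png',265,120,110,120,5)
"
```

```text
t 68.0 pos [ 0.5192 -0.2584  0.082 ] yaw -0.05 w 0.11 F [ 0.4 -0.8 -0.1]
 turn [ 0.0001 -0.0002 -0.0004] shift [-0.0025 -0.0041  0.2583] calls 0.26
```

View pics/w36b.png

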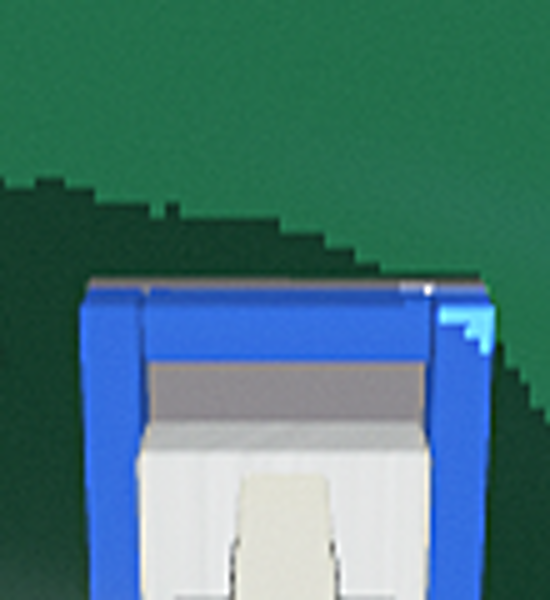

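Run:
```python
from h import *
B=lambda x,y:(265+x/5,120+y/5)
rel_check('w36.pkl',100,[B(83,361),B(144,361),B(432,361),B(491,361)],[B(138,452),B(431,452),B(147,422),B(425,422)],[.5207,-.3377],dz=.0525)
```

```text
xy [ 0.5211 -0.3375] yaw -0.0
{'b0': [-0.4, 0.0], 'b1': [-0.4, 0.0], 'b2': [0.2, 0.0], 'b3': [0.7, 0.0]}
xy [ 0.5208 -0.2603] yaw -0.0
{'ftl': [-0.3, 0.5], 'ftr': [0.7, 0.5], 'gtl': [-0.3, -0.5], 'gtr': [0.0, -0.5]}
holder-rack [-0.0003  0.0772] tool [ 0.519  -0.2583  0.0816]
```

Call:
{"name": "move_arm", "arguments": {"series": "0 0 0 0 -0.005 0.02 -1; 0 0 0 0 -0.005 0.07 -1; 0 0 0 0 -0.005 0.12 -1; 0 0 0 0 -0.005 0.17 -1; 0 0 0 0 -0.005 0.22 -1; 0 0 0 0 -0.005 0.25 -1; 0 0 0 0 -0.005 0.255 -1; 0 0 0 0 -0.005 0.255 -1"}}

```text
time: 68.8
tool_pos: [0.5187, -0.2575, 0.0565]
tcp_rot: [-3.141, 0.001, 0.001]
wrist_force: [-2.3, 1.7, 3.6]
width: 0.108
```

Call:
{"name": "move_arm", "arguments": {"series": "0 0 0 0 0 0 -0.4; 0 0 0 0 0 0 0; 0 0 0 0 0 0 0; 0 0 0 0 0 -0.2 0; 0 0 0 0 0 -0.4 0; 0 0 0 0 0 -0.6 0; 0 0 0 0 0 -0.8 0; 0 0 0 0 0 -1 0"}}

```text
time: 69.6
tool_pos: [0.519, -0.2577, 0.157]
tcp_rot: [3.141, -0.001, 0.0]
wrist_force: [-0.4, 0.2, -0.6]
width: 0.502
```

Call:
{"name": "move_arm", "arguments": {"series": "0 0 0 0 0 -0.12 0; 0 0 0 0 0 -0.25 0; 0 0 0 0 0.1 -0.37 0; 0 0 0 0 -0.05 -0.5 0; 0 0 0 0 -0.1 -0.62 0; 0 0 0 0 -0.15 -0.75 0; 0 0 0 0 -0.2 -0.8 0; 0 0 0 0 -0.2 -0.8 0"}}

```text
time: 70.4
tool_pos: [0.5196, -0.2373, 0.2376]
tcp_rot: [3.141, 0.0, 0.003]
wrist_force: [0.9, 0.2, -0.2]
width: 0.506
```

```bash
python3 -c "
from h import *
snap('top','t37.png')
s,c=snap('wrist','w37.png')
snap('scene','s37.png')
crop('s37.png','s37a.png',160,150,250,200,3.2)
plan([.519,-.3,.26],0)
"
```

```text
t 70.55 pos [ 0.5186 -0.2375  0.2356] yaw -0.04 w 0.497 F [-0.9 -0.1  0.2]
 turn [-0.0002  0.0004 -0.0003] shift [ 0.0041  0.6247 -0.2437] calls 0.62
```

View pics/w37.png

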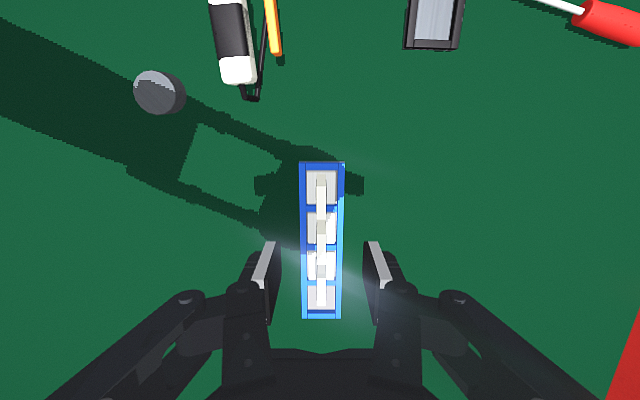

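View pics/s37a.png

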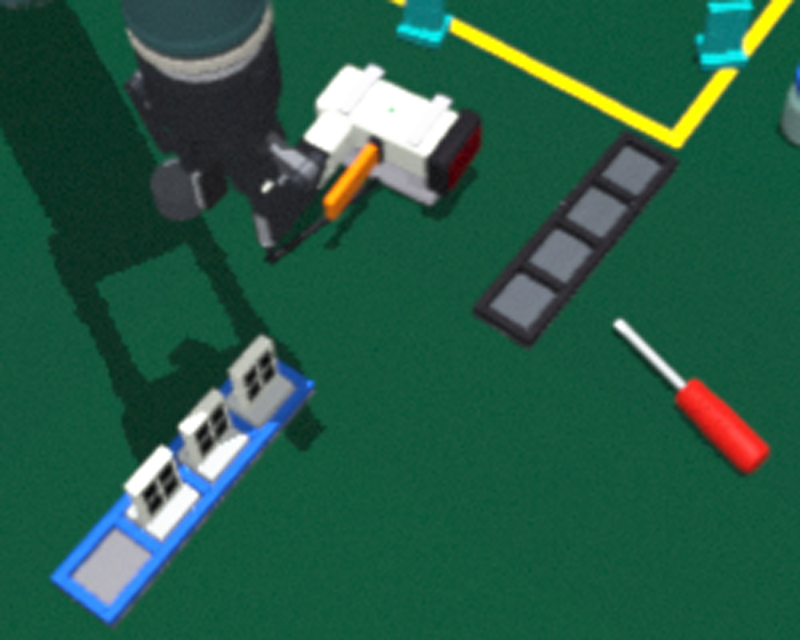

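View pics/t37.png

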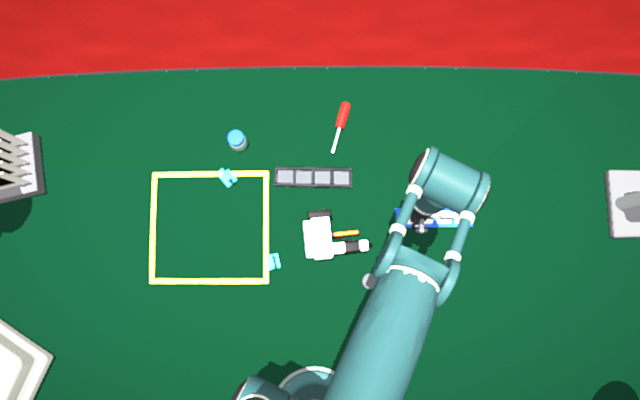

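```bash
python3 -c "
from h import *
print(bot.finish_job())"
```

```text
the job is handed in; nothing more can be done
None
```

The job is handed in at about 70 s of the 210 s allowed: all three coupon holders are in the blue tray and the trigger was squeezed while all three stood in the nest. Only three pale holders were on the bench. I left the two turquoise look-alikes alone.

- **Nest and scan:** Each holder stood upright in its own nest pocket before I went to the scanner. I squeezed the trigger twice. On the first squeeze I pressed nearer the hinge than the intended point. The trigger still measured about 17° (0.30 rad), but I squeezed again further out to be sure. That time the jaws closed to about 40 mm, and the trigger looked fully in. It sprang back both times.
- **Tray:** The last pictures show the three holders upright in separate tray pockets, let go, with the nest empty and the gripper clear. I checked the first holder's fit in the picture, and it was centred and fully down. The other two I judged from the contact force, the height at release and the pictures.
- **Bystanders:** The jar, screwdriver and loupe look unmoved.

One reading stood out: lowering the first holder into the tray gave about 19 N of upward wrist force. It had been pushed slightly past the pocket floor, and the check afterwards showed it properly seated.

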